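# Press the glued note pads

## Robot

A 6-joint arm with a two-finger parallel gripper is mounted at the origin on the work surface. World frame = base frame: x ahead of the robot, y to its left, z up, the work surface at z = 0. Lengths are in m, angles in rad, forces in N, time in s.
With the tool pointing down it reaches from about 0.375 to 0.975 m from the base axis. Payload 3.8 kg.
Tool frame: the origin (TCP) lies at the very end of the fingers, on their centre line; the grasp point (between the pads) lies 19 mm behind it (bot.tcp_to_grasp is the z of the grasp point in the tool frame, in m); z points along the fingers, y is the direction in which the jaws open and shut (so a half turn about z gives the same grasp; the last joint's range is limited). The gripper opens to 85 mm and grips with 20 to 120 N. Pads are 22 mm wide; open, the fingers measure 114 mm over their backs; the gripper's body (76 mm by 85 mm) begins 54 mm behind the grasp point. The pads swing forward as they close: fully open they stand 13 mm farther back than shut.
Start: joints at [-1.282, 0.264, 1.604, -0, 1.274, -0.037], TCP at [0.216, -0.639, 0.231] pointing down, gripper open.
Joint ranges: [-2.63, 2.63], [-0.94, 2.18], [0.31, 2.57], [-1.31, 4.45], [0, 2.66], [-2.55, 2.55]. Speed limits (rad/s): [2.57, 2.57, 3.14, 3.14, 3.14, 3.14].

## Interface

Orientations are given as a rotation vector (axis times angle).
In Python, from workcell import status, vision, job, bot gives the robot as it stands.
- The arm moves only by the tool apply_moves, never from a script. Its argument "deltas" is a list of rows, each a list of 7 numbers: the shift along the tool's x, y, z in m, then the turn, a rotation vector about the tool's x, y, z in rad, then the closure, from 0 (fully open) to 1 (shut). In form: [[x, y, z, rx, ry, rz, jaw], ...]. A call has 1 to 8 rows; each row is the pose to reach, as a shift and turn from the pose commanded when the call began, along the tool's axes at that moment; what a row does not reach only later rows make up. A row lasts 1/12 s, in which the tool goes at most 41.7 mm and 7.16 degrees, less where a joint would pass 70% of its speed; a pose out of reach is approached as far as the arm can. A call with a gripper value outside its range is refused whole. The fingers move at their own pace and stop on an object; "squeeze" is the grip in N (left out, the last holds). Time passes only in rows, so rows that repeat a pose let the fingers close. It gives the time, the measured TCP pose, the force and the opening at its end, in the units of the state.
- status.read_state(): the state, without advancing time (a new reading comes with each control period).
- vision.read_camera(name): name is "scene" or "side" or "wrist"; returns the picture (400x640x3 uint8, red, green, blue); there is no depth.
- vision.get_calibration(name): a dict with "fov_y" (degrees; the focal length in pixels is half the picture's height over the tangent of half this angle, whatever the lens; pixels are square), "cx", "cy" (the principal point, pixels), "R" (3x3) and "t" (3): a world point X has camera coordinates R X + t; the wrist camera has in their place "tool_from_camera" (4x4, takes a point from camera to tool coordinates, whose origin is the TCP and whose axes are the flange's). Camera axes: x right, y down, z forward; pixel columns grow to the right and rows downward; lengths in m; the calibration is good to about 2 mm. A picture is of the moment at which its call begins: read the wrist's pose just before it. get_calibration takes no time and is no camera call.
- job.finish_job(): hands the job in, once; it reports no verdict.
The state is a dict: "time": time; "q": joint angles; "joint_vel": joint speeds; "joint_torque": joint torques, N m; "tool_pos": TCP position; "tcp_rot": TCP orientation; "wrist_force": force on the tool from outside, world axes, zero at the start; "torque": the same for the moment, N m; "width": opening from 0.0 (shut) to 1.0 (fully open).
Only numpy, scipy, OpenCV 4.12 (cv2) and the standard library are available. Lean on these libraries where they do the work, as an engineer would, in place of code of your own. Each camera call takes 0.05 s, during which the arm holds its last target. There are 200 camera calls.

## Task

Draw the press's tray fully out and stand every note pad in it, spine up and flat side toward the jaw, with the plywood pressing board last, on the jaw side of the pads. Then slide the loaded tray fully home and crank the jaw clockwise until it squeezes board and pads squarely against the tray's end wall with the sprung plate pressed well back (fully back is fine), and leave it clamped. Do not disturb the apple, mug or phone.

Things in the scene. Friction and masses are not known exactly. Their poses are not given: they have to be found in the camera images.
- press: the padding press, a grey cast bed with rails, fixed to the desk. Origin on the desk top under the middle of the tray when that is home. Its x axis points away from the robot (the tray slides out along -x), its y axis to the robot's left, along the jaw's path: fixed wall of the tray at its -y end, jaw and gear head at its +y end. It stands up to about 6 degrees askew.
- tray (a joint): slide of the loading tray along the press's x axis: 0 = fully home, 0.10 m = fully out toward the robot (stops at both ends). Starts nearly home. Drags with about 2 N.
- tray_floor (a point): point on the tray's floor, 30 mm above the desk; the tray's inside is 130 mm in x, centred on this point (lips 18 mm tall above the floor, front and back, top 48 mm over the desk) and in y runs from -130 to +140 mm of it; axes as the press. At its -y end (y = -130 mm) stands the end wall, 58 mm tall above the floor, that the jaw presses against; its +y end is open. It moves with the tray.
- tray_post (a point): point on the black upright pull post in front of the tray, 18 mm diameter; it rises from 36 to 98 mm over the desk and the point is 78 mm up. It stands 90 mm in front (-x) of the tray's middle. Pinch it from above to draw or push the tray.
- crank (a joint): angle of the crank on top of the gear head, about a vertical axis: 0 = jaw fully open, grows clockwise seen from above, which closes the jaw by 50 mm a turn (limit 30 rad). Starts between 0 and 2.4 rad. At 0 the arm points along the press's -x axis, and at angle a the knob lies 50 mm from the axis at (-50 cos a, +50 sin a) mm in the press's x and y. It stays where it is left; turning takes about 5 N at the knob, 8 to 9 N with the plate pressed back.
- crank_axis (a point): point on the crank's axis at the height of the knob's middle, 143 mm over the desk. The gear head's top is 90 mm up, the crank arm's top 112 mm.
- knob_grip (a point): middle of the crank's black upright knob, 20 mm diameter, from 113 to 161 mm over the desk, this point 143 mm up; the knob spins freely on its pin, so the gripper need not turn.
- plate_face (a point): middle of the face of the aluminium pressure plate on the jaw (plate 100 wide x 52 tall, 36 to 88 mm over the desk). It faces the press's -y. With the crank at 0 it stands 160 mm to +y of the press's origin, 20 mm beyond the tray's open end. The jaw and plate travel over the tray floor and push what stands there before them toward the end wall.
- plate (a joint): how far the pressure plate is pushed back on its springs into the jaw: 0 = out, 0.008 m = fully back (20 N). Pushing the pads along takes it back by up to about 4 mm; it goes farther only when the stack is tight.
- board: bare plywood pressing board, 100 long (own x) x 28 thick (own y) x 64 mm tall (own z), about 125 g, standing on its long edge among the pads at the start. Origin: centre of its underside.
- apple: red apple ornament, 76 mm across and 66 mm tall, beyond the pads; bystander. Origin: underside.
- mug: blue mug, 80 mm across, 95 mm tall, left of the press; bystander. Origin: underside.
- phone: black phone lying flat, 148 x 72 x 9 mm, near left; bystander. Origin: underside.
- pad1: note pad, a rigid paper block with white cover, brown backing board and grey glued spine: 100 long (own x) x 32 thick (own y) x 58 mm tall (own z), about 160 g. Stands on its long edge, spine up, on the desk at the right of the press. Origin: centre of its underside. One of 2 to 4 alike; absent ones read None all through.
- pad2: note pad, a rigid paper block with white cover, brown backing board and grey glued spine: 100 long (own x) x 32 thick (own y) x 58 mm tall (own z), about 160 g. Stands on its long edge, spine up, on the desk at the right of the press. Origin: centre of its underside. One of 2 to 4 alike; absent ones read None all through.
- pad3: note pad, a rigid paper block with white cover, brown backing board and grey glued spine: 100 long (own x) x 32 thick (own y) x 58 mm tall (own z), about 160 g. Stands on its long edge, spine up, on the desk at the right of the press. Origin: centre of its underside. One of 2 to 4 alike; absent ones read None all through.
- pad4: note pad, a rigid paper block with white cover, brown backing board and grey glued spine: 100 long (own x) x 32 thick (own y) x 58 mm tall (own z), about 160 g. Stands on its long edge, spine up, on the desk at the right of the press. Origin: centre of its underside. One of 2 to 4 alike; absent ones read None all through.

How it is judged:
By the outcome, as a careful person would: the job done as asked, in the order asked, and still so for the second after the job is handed in, with the robot touching nothing.
Of pad1, pad2, pad3, pad4 only 2 to 4 are there at a start; the rules pass over those that are not, and their reading is None.
At some moment in a run one of pad1, pad2, pad3, pad4 may be knocked a few centimetres aside while the robot is not near it.
Once in a run the grip may slacken for a moment while it holds something.
It also fails if it takes over 208 s, if anything falls off the work surface, if the arm or the gripper's body presses on something with over 40 N, if the wrist force passes 120 N, or if a joint passes its speed limit or range.

## Working session

There is one attempt and no reset: what is moved stays moved. The work goes in short steps, Python scripts to look and compute and a tool call to move; the robot and the scene stay as the last step left them, time stands still between calls to the robot, and variables do not carry over. Pictures are saved under pics/ and viewed, about 12 in all and at most 16, crops included, and the job is handed in when it is done.

Besides the shell and the picture viewer there is one more tool, called after "Request:" as name(argument=value, ...) on one line, values as JSON. apply_moves: Moves the arm, as the interface text tells. Its arguments: {"type":"object","properties":{"deltas":{"type":"array","items":{"type":"array","items":{"type":"number"}}},"squeeze":{"type":"number"}},"required":["deltas"]}

```bash
ls; mkdir -p pics; python3 - <<'E'
from workcell import status,vision,bot
import cv2,numpy as np
np.set_printoptions(precision=4,suppress=True)
print(status.read_state()); print(bot.tcp_to_grasp)
for n in("scene","side","wrist"):
    im=vision.read_camera(n); cv2.imwrite(f"pics/{n}0.png",im[:,:,::-1]); print(n,vision.get_calibration(n))
E
```

```text
pics
{'time': 0.0, 'q': array([-1.2819,  0.2647,  1.6054, -0.    ,  1.2737, -0.0369]), 'joint_vel': array([-0.    ,  0.0001, -0.0007, -0.0018,  0.0013,  0.0025]), 'joint_torque': array([  0.0016, -51.511 , -36.7311,  -0.0001,   0.0129,  -0.    ]), 'tool_pos': array([ 0.2158, -0.6388,  0.23  ]), 'tcp_rot': array([-3.0978, -0.509 ,  0.0005]), 'wrist_force': array([-0.007 , -0.6767,  0.1137]), 'torque': array([-0.0069, -0.0181, -0.0191]), 'width': 1.003484086161271}
-0.0187
scene {'fov_y': 43.455976877961135, 'cx': 319.164892494897, 'cy': 214.09329147605433, 'R': array([[ 0.5199,  0.8542,  0.0009],
       [ 0.7172, -0.4359, -0.5438],
       [-0.4641,  0.2834, -0.8392]]), 't': array([-0.3229, -0.3371,  1.6979])}
side {'fov_y': 48.76637615777658, 'cx': 312.40200887520143, 'cy': 196.51393365409183, 'R': array([[-0.7165, -0.6974,  0.0165],
       [-0.375 ,  0.3651, -0.8521],
       [ 0.5883, -0.6167, -0.5231]]), 't': array([0.4068, 0.3071, 1.0248])}
wrist {'fov_y': 63.028818542667366, 'cx': 324.21893653632947, 'cy': 195.3388413862174, 'tool_from_camera': array([[-0.    , -0.9619, -0.2735,  0.0703],
       [ 1.    ,  0.0001, -0.0003, -0.0003],
       [ 0.0003, -0.2735,  0.9619, -0.1427],
       [ 0.    ,  0.    ,  0.    ,  1.    ]])}
```

View pics/scene0.png

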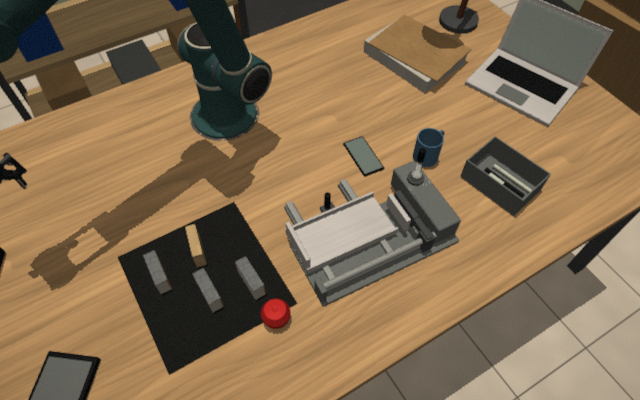

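View pics/side0.png

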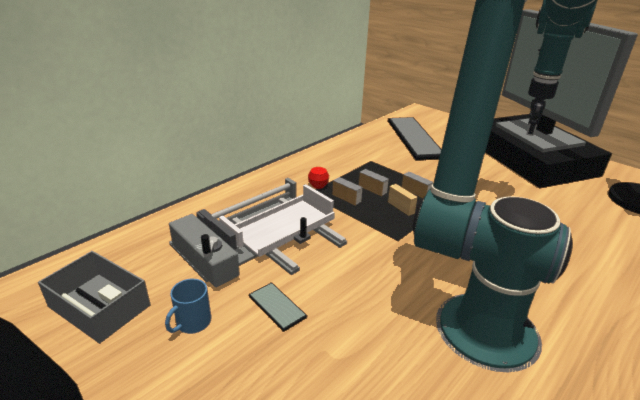

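View pics/wrist0.png

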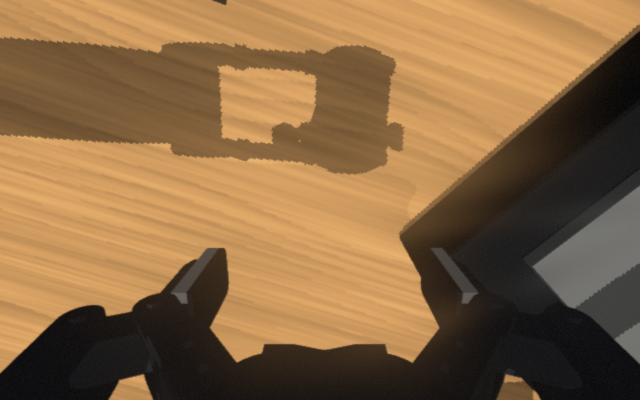

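The scene camera shows three pads at about (157,271), (208,290) and (251,278), with the board at (195,245). The post is at (327,203), the knob at (420,158) and the apple at (275,313). The mug and phone are left of the press.

```bash
cat > h.py <<'E'
import numpy as np,cv2
from workcell import status,vision
from scipy.spatial.transform import Rotation as Ro
np.set_printoptions(precision=4,suppress=True)
def cam(n,st=None):
    c=vision.get_calibration(n); f=200/np.tan(np.radians(c["fov_y"]/2))
    if n=="wrist":
        st=st or status.read_state(); T=np.eye(4);T[:3,:3]=Ro.from_rotvec(st["tcp_rot"]).as_matrix();T[:3,3]=st["tool_pos"]
        T=T@c["tool_from_camera"]; R=T[:3,:3].T; t=-R@T[:3,3]
    else: R,t=c["R"],c["t"]
    return f,c["cx"],c["cy"],R,t
def onplane(C,uv,z):
    f,cx,cy,R,t=C; uv=np.atleast_2d(np.float64(uv))
    d=np.c_[(uv[:,0]-cx)/f,(uv[:,1]-cy)/f,np.ones(len(uv))]@R; o=-R.T@t
    return (o+d*((z-o[2])/d[:,2])[:,None])[:,:2]
def proj(C,X):
    f,cx,cy,R,t=C; p=np.atleast_2d(X)@R.T+t
    return np.c_[f*p[:,0]/p[:,2]+cx,f*p[:,1]/p[:,2]+cy]
def snap(n,name):
    st=status.read_state(); im=vision.read_camera(n)[:,:,::-1].copy(); cv2.imwrite(f"pics/{name}.png",im)
    return im,cam(n,st),st
def move(st,pos,yaw):
    """tool-frame delta to tool down pose at pos with tool-x axis at world angle yaw"""
    R0=Ro.from_rotvec(st["tcp_rot"]); c,s=np.cos(yaw),np.sin(yaw)
    R1=Ro.from_matrix(np.array([[c,s,0],[s,-c,0],[0,0,-1]]))
    return np.r_[R0.inv().apply(np.array(pos)-st["tool_pos"]),(R0.inv()*R1).as_rotvec()]
E
python3 - <<'E'
import cv2
from h import *
im=cv2.imread("pics/scene0.png")
a=cv2.resize(im[195:375,110:310],None,fx=4,fy=3.33*1.2,interpolation=cv2.INTER_CUBIC)[:600]
a=cv2.resize(im[195:345,110:310],None,fx=4,fy=4,interpolation=cv2.INTER_CUBIC); cv2.imwrite("pics/matz.png",a)
b=cv2.resize(im[150:300,270:470],None,fx=4,fy=4,interpolation=cv2.INTER_CUBIC); cv2.imwrite("pics/pressz.png",b)
C=cam("scene")
for n,uv,z in [("pA",(157,271),.058),("pB",(208,290),.058),("pC",(251,278),.058),("bd",(195,245),.064),("post",(327,196),.098),("knob",(420,152),.161),("apple",(275,313),.03)]: print(n,onplane(C,uv,z))
E
```

```text
pA [[ 0.4741 -0.4075]]
pB [[ 0.5929 -0.316 ]]
pC [[ 0.6199 -0.2065]]
bd [[ 0.4574 -0.2913]]
post [[0.5251 0.0838]]
knob [[0.5696 0.3606]]
apple [[ 0.7258 -0.1956]]
```

View pics/matz.png

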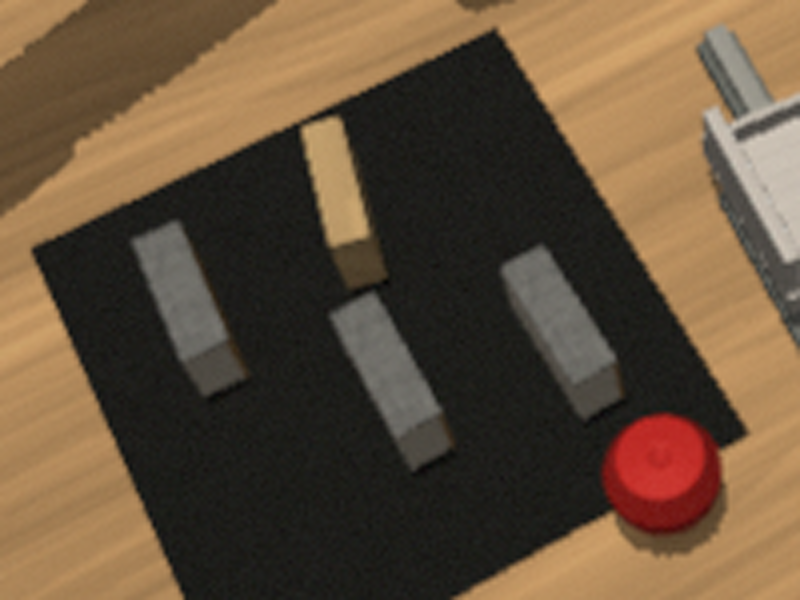

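View pics/pressz.png

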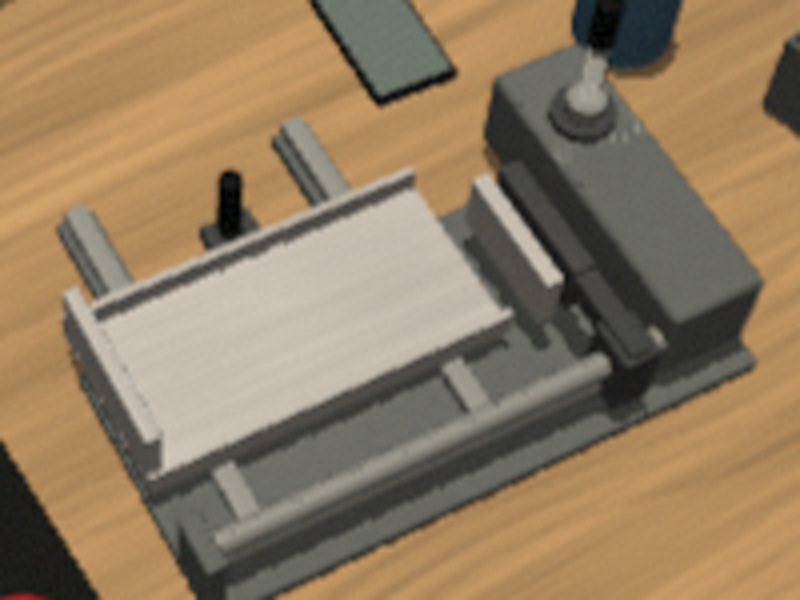

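The crops show the end wall, the tray lips and the plate clearly. Next I compute the press pose and the yaw of each pad and the board.

```bash
cat > meas.py <<'E'
from h import *
def mat(name):
    im,C,st=snap("scene",name)
    hsv=cv2.cvtColor(im,cv2.COLOR_BGR2HSV)
    roi=np.zeros(im.shape[:2],np.uint8)
    p=proj(C,[[.33,-.56,0],[.33,-.16,0],[.78,-.12,0],[.78,-.56,0]])
    cv2.fillPoly(roi,[p.astype(np.int32)],255)
    out=[]
    # pad tops: mid grey unsaturated; board top: tan bright
    for nm,m,z in (("pad",(hsv[...,1]<45)&(hsv[...,2]>88),.058),("board",(hsv[...,1]>60)&(hsv[...,2]>165),.064)):
        m=(m&(roi>0)).astype(np.uint8)
        n,l,s,c=cv2.connectedComponentsWithStats(m)
        for i in range(1,n):
            if 120<s[i,4]<900:
                ys,xs=np.nonzero(l==i); w=onplane(C,np.c_[xs,ys],z)
                (cx,cy),(a,b),_=r=cv2.minAreaRect(w.astype(np.float32)*1000)
                q=cv2.boxPoints(r); e=[q[1]-q[0],q[2]-q[1]]; e=max(e,key=np.linalg.norm)
                yaw=np.arctan2(e[1],e[0]); yaw=(yaw+np.pi/2)%np.pi-np.pi/2
                print(nm,s[i,4],"c",np.round([cx,cy],1),"sz",np.round([a,b]),"yaw",round(yaw,3),"px",c[i].round())
    return im,C
E
python3 - <<'E'
from meas import *
im,C=mat("s1")
P=lambda l,z:onplane(C,[(270+u/4,150+v/4) for u,v in l],z)
for n,l,z in (("wall",[(70,292),(157,440)],.088),("wall inner?",[(83,290),(162,432)],.088),("lipF top",[(95,300),(412,172)],.048),("plate top",[(478,180),(560,280)],.088),("lipB top",[(160,472),(512,312)],.048),("post top",[(230,173)],.098),("knob top",[(606,-22)],.161)):
    w=P(l,z); d=w[-1]-w[0]; print(n,w.ravel(),np.linalg.norm(d),np.arctan2(d[1],d[0]))
print(im[271,157],im[245,195])
E
```

```text
pad 393 c [ 459.9 -408.6] sz [31. 99.] yaw -0.045 px [155. 267.]
pad 423 c [ 604.4 -205. ] sz [99. 33.] yaw 0.017 px [249. 274.]
pad 431 c [ 578.2 -315.9] sz [100.  32.] yaw 0.016 px [206. 286.]
board 406 c [ 377.4 -359.9] sz [ 17. 381.] yaw -1.542 px [159. 235.]
board 280 c [ 439.6 -288.6] sz [25. 95.] yaw -0.203 px [193. 240.]
board 350 c [ 729. -196.] sz [52. 53.] yaw -0.487 px [274. 309.]
board 650 c [ 609.8 -517.5] sz [67. 63.] yaw 1.543 px [134. 334.]
board 125 c [ 653.9 -517.5] sz [12. 65.] yaw -1.564 px [141. 349.]
wall [ 0.5395 -0.0508  0.667  -0.0581] 0.1277322416607992 -0.05668211706108982
wall inner? [ 0.5427 -0.0425  0.6637 -0.0523] 0.12140874009066718 -0.08078531663282615
lipF top [ 0.5315 -0.0287  0.5563  0.2231] 0.2529747942906764 1.4727053486635404
plate top [0.6075 0.2395 0.7041 0.2385] 0.09663006003968477 -0.009756711865251592
lipB top [ 0.6702 -0.0584  0.6908  0.2145] 0.2736837787157032 1.4952473289360604
post top [0.5179 0.0899] 0.0 0.0
knob top [0.55  0.381] 0.0 0.0
[102 107 109] [105 153 188]
```

```bash
python3 - <<'E'
from h import *
print(move(status.read_state(),[.49,.09,.25],-.08))
E
```

```text
[ 0.493  -0.603  -0.0187 -0.0015  0.0002  0.4058]
```

Request:
apply_moves(deltas=[[0.493,-0.603,-0.0187,-0.0015,0.0002,0.4058,0],[0.493,-0.603,-0.0187,-0.0015,0.0002,0.4058,0],[0.493,-0.603,-0.0187,-0.0015,0.0002,0.4058,0],[0.493,-0.603,-0.0187,-0.0015,0.0002,0.4058,0],[0.493,-0.603,-0.0187,-0.0015,0.0002,0.4058,0],[0.493,-0.603,-0.0187,-0.0015,0.0002,0.4058,0],[0.493,-0.603,-0.0187,-0.0015,0.0002,0.4058,0],[0.493,-0.603,-0.0187,-0.0015,0.0002,0.4058,0]])

```text
time: 0.87
tool_pos: [0.3334, -0.3256, 0.2392]
tcp_rot: [3.138, -0.127, 0.001]
wrist_force: [1.6, -0.3, 0.3]
width: 1.003
```

```bash
python3 - <<'E'
from h import *
s=status.read_state();print(s["time"],s["tool_pos"],s["q"]);print(move(s,[.49,.09,.25],-.08))
E
```

```text
0.8667 [ 0.3334 -0.3256  0.2392] [-0.8266 -0.1466  2.0225 -0.0006  1.2643  0.825 ]
[ 0.1226 -0.4268 -0.0113  0.0014 -0.0007 -0.0007]
```

Request:
apply_moves(deltas=[[0.123,-0.427,-0.011,0,0,0,0],[0.123,-0.427,-0.011,0,0,0,0],[0.123,-0.427,-0.011,0,0,0,0],[0.123,-0.427,-0.011,0,0,0,0],[0.123,-0.427,-0.011,0,0,0,0],[0.123,-0.427,-0.011,0,0,0,0],[0.123,-0.427,-0.011,0,0,0,0],[0.123,-0.427,-0.011,0,0,0,0]])

```text
time: 1.53
tool_pos: [0.4509, -0.0136, 0.2474]
tcp_rot: [3.137, -0.125, 0.002]
wrist_force: [0.3, 0.1, -0.0]
width: 1.004
```

Request:
apply_moves(deltas=[[0,-0.1,0,0,0,0,0],[0,-0.1,0,0,0,0,0],[0,-0.1,0,0,0,0,0],[0,-0.1,0,0,0,0,0],[0,-0.1,0,0,0,0,0]])

```text
time: 1.95
tool_pos: [0.4586, 0.0847, 0.2468]
tcp_rot: [3.137, -0.121, -0.0]
wrist_force: [0.1, -0.1, 0.1]
width: 0.995
```

```bash
python3 - <<'E'
from h import *
im,C,s=snap("wrist","w1");print(s["tool_pos"],s["time"])
E
```

```text
[0.4586 0.0847 0.2468] 1.95
```

View pics/w1.png

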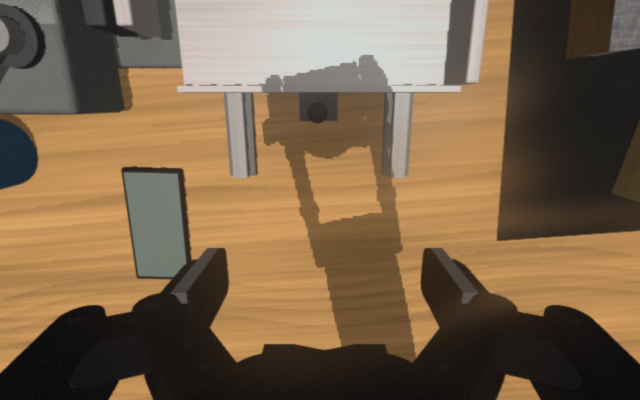

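```bash
python3 - <<'E'
from h import *
s=status.read_state();C=cam("wrist",s)
p=onplane(C,(318,112),.098);l=onplane(C,[(178,89),(460,90)],.048);d=l[0]-l[1];print("post",p,"lip",l,d,np.arctan2(d[1],d[0])-np.pi/2)
w=onplane(C,[(487,0),(474,82)],.088);print("wall",w)
yaw=-.08
print(move(s,[p[0,0],p[0,1],.10],yaw)); print(move(s,[p[0,0],p[0,1],.059],yaw))
E
```

```text
post [[0.521  0.0847]] lip [[ 0.5528  0.2226]
 [ 0.5298 -0.0574]] [0.023 0.28 ] -0.08211355453624414
wall [[ 0.5987 -0.0611]
 [ 0.5354 -0.0534]]
[ 0.0622 -0.0061  0.1468  0.0022 -0.0001  0.0012]
[ 0.0622 -0.0062  0.1878  0.0022 -0.0001  0.0012]
```

Request:
apply_moves(deltas=[[0.062,-0.006,0.04,0,0,0,0],[0.062,-0.006,0.08,0,0,0,0],[0.062,-0.006,0.12,0,0,0,0.3],[0.062,-0.006,0.15,0,0,0,0.4],[0.062,-0.006,0.187,0,0,0,0.5],[0.062,-0.006,0.187,0,0,0,1],[0.062,-0.006,0.187,0,0,0,1],[0.062,-0.006,0.187,0,0,0,1]], squeeze=40)

```text
time: 2.67
tool_pos: [0.5201, 0.0863, 0.0595]
tcp_rot: [-3.135, 0.132, 0.003]
wrist_force: [1.0, 11.3, -24.8]
width: 0.196
```

Request:
apply_moves(deltas=[[0,0,0,0,0,0,1],[0,0,0,0,0,0,1],[0,0,0,0,0,0,1],[0,0,0,0,0,0,1]])

```text
time: 3.0
tool_pos: [0.5198, 0.0863, 0.0595]
tcp_rot: [-3.137, 0.129, 0.002]
wrist_force: [3.3, 10.3, -23.8]
width: 0.199
```

Request:
apply_moves(deltas=[[-0.02,0,0,0,0,0,1],[-0.04,0,0,0,0,0,1],[-0.06,0,0,0,0,0,1],[-0.075,0,0,0,0,0,1],[-0.085,0,0,0,0,0,1],[-0.092,0,0,0,0,0,1],[-0.096,0,0,0,0,0,1],[-0.098,0,0,0,0,0,1]])

```text
time: 3.67
tool_pos: [0.4266, 0.0926, 0.0641]
tcp_rot: [3.139, -0.127, 0.012]
wrist_force: [-1.0, -0.9, 0.9]
width: 0.003
```

Request:
apply_moves(deltas=[[0,0,0,0,0,0,1],[-0.003,0,0,0,0,0,1],[-0.003,0,0,0,0,0,1],[-0.003,0,0,0,0,0,1]])

```text
time: 4.0
tool_pos: [0.4206, 0.0927, 0.0605]
tcp_rot: [3.138, -0.126, 0.002]
wrist_force: [-0.2, -0.4, -0.1]
width: -0.003
```

Request:
apply_moves(deltas=[[0,0,-0.04,0,0,0,1],[0,0,-0.08,0,0,0,1],[0,0,-0.12,0,0,0,0.5],[-0.01,0,-0.16,0,0,0,0.0],[-0.01,0,-0.18,0,0,0,0.0],[-0.01,0,-0.18,0,0,0,0.0],[-0.01,0,-0.18,0,0,0,0.0]])

```text
time: 4.58
tool_pos: [0.4115, 0.094, 0.2417]
tcp_rot: [3.138, -0.125, 0.006]
wrist_force: [-0.6, 0.1, -0.4]
width: 0.707
```

```bash
python3 - <<'E'
from h import *
im,C,s=snap("wrist","w2");print(s["tool_pos"],s["time"])
E
```

```text
[0.4115 0.094  0.2417] 4.5833
```

View pics/w2.png

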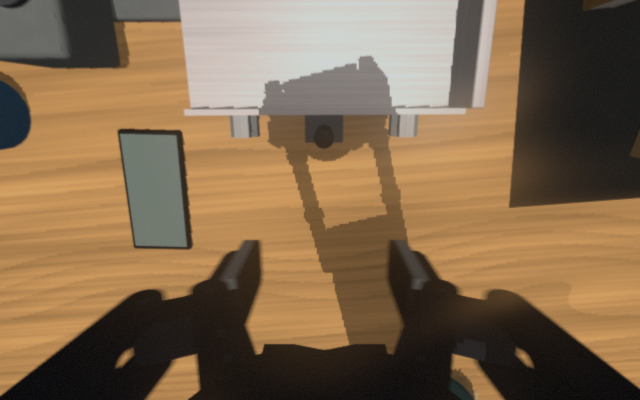

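```bash
python3 - <<'E'
from h import *
s=status.read_state();C=cam("wrist",s)
p=onplane(C,(324,134),.098);l=onplane(C,[(185,112),(464,112)],.048);d=l[0]-l[1];print("post",p,"lip",l,d,np.arctan2(d[1],d[0])-np.pi/2)
print(move(s,[p[0,0],p[0,1],.059],-.082))
E
```

```text
post [[0.4544 0.091 ]] lip [[ 0.4824  0.2272]
 [ 0.4602 -0.0491]] [0.0222 0.2764] -0.08000700463598709
[ 0.044  -0.001   0.1808  0.0015 -0.0006  0.002 ]
```

Request:
apply_moves(deltas=[[0.044,-0.001,0.04,0,0,0,0.1],[0.044,-0.001,0.08,0,0,0,0.2],[0.044,-0.001,0.12,0,0,0,0.4],[0.044,-0.001,0.16,0,0,0,0.5],[0.044,-0.001,0.187,0,0,0,0.5],[0.044,-0.001,0.187,0,0,0,1],[0.044,-0.001,0.187,0,0,0,1],[0.044,-0.001,0.187,0,0,0,1]], squeeze=70)

```text
time: 5.3
tool_pos: [0.4512, 0.0915, 0.0502]
tcp_rot: [3.138, -0.127, -0.01]
wrist_force: [2.3, 3.9, -27.2]
width: 0.191
```

Request:
apply_moves(deltas=[[0,0,0,0,0,0,1],[0,0,0,0,0,0,1],[0,0,0,0,0,0,1],[-0.01,0,0,0,0,0,1],[-0.02,0,0,0,0,0,1],[-0.025,0,0,0,0,0,1],[-0.027,0,0,0,0,0,1],[-0.029,0,0,0,0,0,1]])

```text
time: 5.97
tool_pos: [0.4415, 0.0924, 0.0559]
tcp_rot: [3.138, -0.121, 0.057]
wrist_force: [53.5, -9.2, -62.9]
width: 0.186
```

Request:
apply_moves(deltas=[[-0.002,0,0,0,0,0,1],[-0.004,0,0,0,0,0,1],[-0.006,0,0,0,0,0,1],[-0.006,0,0,0,0,0,1]])

```text
time: 6.3
tool_pos: [0.4236, 0.0937, 0.0557]
tcp_rot: [3.138, -0.127, 0.011]
wrist_force: [-0.9, 0.7, -0.4]
width: 0.001
```

Request:
apply_moves(deltas=[[0,0,-0.04,0,0,0,1],[0,0,-0.08,0,0,0,1],[0,0,-0.12,0,0,0,0.5],[-0.01,0,-0.16,0,0,0,0.0],[-0.01,0,-0.19,0,0,0,0.0],[-0.01,0,-0.19,0,0,0,0.0],[-0.01,0,-0.19,0,0,0,0.0]])

```text
time: 6.88
tool_pos: [0.4117, 0.0955, 0.2483]
tcp_rot: [-3.138, 0.125, -0.016]
wrist_force: [-0.3, -0.1, -0.2]
width: 0.706
```

```bash
python3 - <<'E'
from h import *
im,C,s=snap("wrist","w3");print(s["tool_pos"],s["time"])
g=im.max(2)
for u in (215,440):
    c=cv2.cvtColor(im,cv2.COLOR_BGR2HSV)[:,u,1].astype(int); print(u,c[60:200:3])
m=(g<50).astype(np.uint8); m[:80]=0;m[220:]=0;m[:,:270]=0;m[:,380:]=0
n,l,st,ce=cv2.connectedComponentsWithStats(m)
for i in range(1,n):
    if st[i,4]>60: print(st[i],ce[i],onplane(C,ce[i],.098))
E
```

```text
[0.4117 0.0955 0.2483] 6.8833
215 [ 22  23  26  23  23  23  23  22  21  24  22  18  22  20  21  25  27  26
  28 124 132 133 131 133 133 134 135 135 135 133 134 136 135 134 135 134
 136 136 137 135 137 136 137 136 137 136 137]
440 [ 12  14   9  16  15   9   9  16   7  14  17  10  14  14  13  19  29  21
  41 108 110 110 114 112 115 117 119 122 124 126 127 129 133 128 132 132
 133 133 136 136 134 136 135 135 140 138 136]
```

View pics/w3.png

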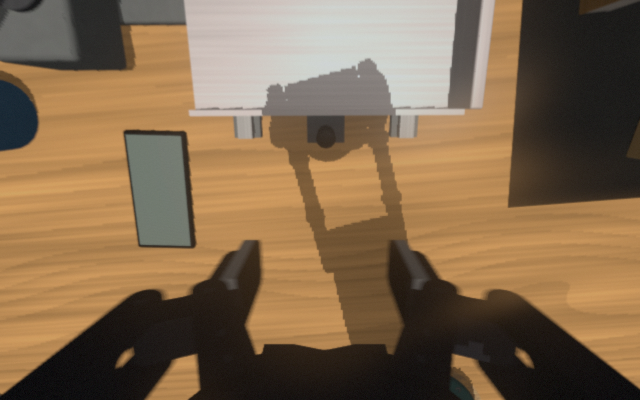

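The tray did not move under 53 N. The post is at (325,136), which puts it at x≈0.454. The plate gives the press origin at x≈0.644, so the tray is at its 0.10 m stop, fully out. Now the pads.

```bash
python3 - <<'E'
from meas import *
mat("s2")
s=status.read_state()
print(move(s,[.604,-.205,.15],.017),move(s,[.604,-.205,.019],.017)[2])
E
```

```text
pad 399 c [ 459.6 -408.6] sz [ 31. 100.] yaw -0.029 px [155. 267.]
pad 427 c [ 604.4 -205.1] sz [99. 33.] yaw 0.023 px [249. 274.]
pad 433 c [ 578.1 -315.9] sz [100.  32.] yaw 0.016 px [206. 286.]
board 284 c [ 439.5 -288.5] sz [25. 96.] yaw -0.203 px [193. 240.]
board 354 c [ 728.9 -196. ] sz [52. 53.] yaw -0.51 px [274. 309.]
board 687 c [ 609.8 -517.2] sz [66. 64.] yaw 1.564 px [134. 335.]
[ 0.2178  0.2834  0.0945  0.001  -0.002  -0.0968] 0.22553964759623987
```

Request:
apply_moves(deltas=[[0.218,0.283,0.04,0,0,-0.099,0],[0.218,0.283,0.04,0,0,-0.099,0],[0.218,0.283,0.04,0,0,-0.099,0],[0.218,0.283,0.04,0,0,-0.099,0],[0.218,0.283,0.04,0,0,-0.099,0],[0.218,0.283,0.04,0,0,-0.099,0],[0.218,0.283,0.04,0,0,-0.099,0],[0.218,0.283,0.04,0,0,-0.099,0]])

```text
time: 7.65
tool_pos: [0.5891, -0.1838, 0.2037]
tcp_rot: [-3.141, -0.029, 0.006]
wrist_force: [1.1, -0.2, -0.7]
width: 1.002
```

Request:
apply_moves(deltas=[[0,0,0,0,0,0,0],[0,0,0,0,0,0,0],[0,0,0,0,0,0,0]])

```text
time: 7.9
tool_pos: [0.5883, -0.1817, 0.2043]
tcp_rot: [-3.141, -0.029, 0.006]
wrist_force: [-0.7, -0.7, 1.1]
width: 1.003
```

```bash
python3 - <<'E'
from h import *
s=status.read_state();print(s["time"],s["q"]);print(move(s,[.604,-.205,.019],.02))
E
```

```text
7.9 [-0.3397  0.1735  1.7637 -0.0008  1.2081  1.2132]
[ 0.016   0.0237  0.1852 -0.0006  0.0038 -0.0018]
```

Request:
apply_moves(deltas=[[0.016,0.024,0.03,0,0.003,0,0],[0.016,0.024,0.07,0,0.003,0,0],[0.016,0.024,0.11,0,0.003,0,0],[0.016,0.024,0.15,0,0.003,0,0],[0.016,0.024,0.185,0,0.003,0,0],[0.016,0.024,0.185,0,0.003,0,0],[0.016,0.024,0.185,0,0.003,0,1],[0.016,0.024,0.185,0,0.003,0,1]], squeeze=60)

```text
time: 8.57
tool_pos: [0.6074, -0.2057, 0.0237]
tcp_rot: [3.139, 0.032, 0.009]
wrist_force: [0.7, -0.5, 0.6]
width: 0.743
```

Request:
apply_moves(deltas=[[0,0,0,0,0,0,1],[0,0,0,0,0,0,1],[0,0,0,0,0,0,1],[0,0,0,0,0,0,1]])

```text
time: 8.9
tool_pos: [0.6089, -0.2071, 0.0251]
tcp_rot: [3.138, 0.03, 0.014]
wrist_force: [0.0, 0.4, 6.1]
width: 0.366
```

Request:
apply_moves(deltas=[[0,0,-0.03,0,0,0,1],[0,0,-0.06,0,0,0,1],[0,0,-0.1,0,0,0,1],[0,0,-0.13,0,0,0,1],[0,0,-0.15,0,0,0,1],[0,0,-0.15,0,0,0,1]])

```text
time: 9.4
tool_pos: [0.6098, -0.2077, 0.1797]
tcp_rot: [3.135, 0.03, 0.024]
wrist_force: [0.5, -0.4, -0.6]
width: 0.363
```

```bash
python3 - <<'E'
from h import *
s=status.read_state();print(s["time"],s["tool_pos"],s["width"]);print(move(s,[.5366,-.0057,.16],-.082),move(s,[.5366,-.0057,.05],-.082))
E
```

```text
9.4 [ 0.6098 -0.2077  0.1797] 0.36303827926632454
[-0.0696 -0.2035  0.0173  0.0056 -0.0157  0.1009] [-0.0713 -0.2042  0.1273  0.0056 -0.0157  0.1009]
```

Request:
apply_moves(deltas=[[-0.07,-0.204,0.017,0.005,-0.016,0.101,1],[-0.07,-0.204,0.017,0.005,-0.016,0.101,1],[-0.07,-0.204,0.017,0.005,-0.016,0.101,1],[-0.07,-0.204,0.017,0.005,-0.016,0.101,1],[-0.07,-0.204,0.017,0.005,-0.016,0.101,1],[-0.07,-0.204,0.017,0.005,-0.016,0.101,1],[-0.07,-0.204,0.017,0.005,-0.016,0.101,1],[-0.07,-0.204,0.017,0.005,-0.016,0.101,1]])

```text
time: 10.07
tool_pos: [0.5316, -0.0033, 0.1535]
tcp_rot: [-3.136, 0.126, 0.02]
wrist_force: [0.2, -0.7, -1.7]
width: 0.364
```

```bash
python3 - <<'E'
from h import *
im,C,s=snap("wrist","w4");print(s["time"],s["tool_pos"],s["width"]);print(move(s,[.5366,-.0057,.056],-.082))
E
```

```text
10.0667 [ 0.5316 -0.0033  0.1535] 0.3638053821813092
[ 0.0065  0.0022  0.0974 -0.0024  0.0129  0.0018]
```

View pics/w4.png

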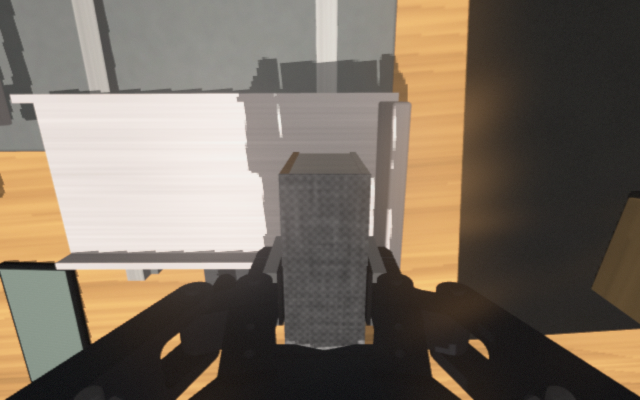

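```bash
python3 - <<'E'
from h import *
C=cam("wrist")
T=np.array([.544,.084]);X=np.array([.9966,-.0819]);Y=np.array([.0819,.9966])
for n,uv,z in(("wall in top",(394,104),.088),("wall out top",(409,104),.088),("backlip L",(12,95),.048),("backlip R",(396,95),.048),("frontlip",(60,266),.048),("frontlip in",(75,253),.048)):
    w=onplane(C,uv,z)[0]; print(n,w,"tray",(w-T)@X,(w-T)@Y)
E
```

```text
wall in top [ 0.597  -0.0513] tray 0.06388195974175077 -0.1305397856593672
wall out top [ 0.5962 -0.0605] tray 0.06388556905194473 -0.13972426292264284
backlip L [0.6246 0.2173] tray 0.06942560330385641 0.13948155958038075
backlip R [ 0.6018 -0.061 ] tray 0.0695154952384389 -0.13972836423031218
frontlip [0.4861 0.2258] tray -0.06932828401028221 0.1365844036836102
frontlip in [0.497  0.2094] tray -0.05714653199015148 0.12116792726677214
```

Request:
apply_moves(deltas=[[0.006,0.002,0.03,-0.002,0.013,0.002,1],[0.006,0.002,0.06,-0.002,0.013,0.002,1],[0.006,0.002,0.08,-0.002,0.013,0.002,1],[0.006,0.002,0.09,-0.002,0.013,0.002,1],[0.006,0.002,0.095,-0.002,0.013,0.002,1],[0.006,0.002,0.097,-0.002,0.013,0.002,1],[0.006,0.002,0.097,-0.002,0.013,0.002,1]])

```text
time: 10.7
tool_pos: [0.5375, -0.0062, 0.0574]
tcp_rot: [-3.138, 0.133, -0.002]
wrist_force: [0.4, 0.3, -2.2]
width: 0.363
```

Request:
apply_moves(deltas=[[0,0,0,0,0,0,0.5],[0,0,0,0,0,0,0.5],[0,0,0,0,0,0,0.5],[0,0,-0.03,0,0,0,0.5],[0,0,-0.07,0,0,0,0.5],[0,0,-0.11,0,0,0,0.2],[0,0,-0.15,0,0,0,0],[0,0,-0.15,0,0,0,0]])

```text
time: 11.37
tool_pos: [0.5427, -0.0059, 0.218]
tcp_rot: [-3.138, 0.131, -0.029]
wrist_force: [2.1, 0.1, 1.4]
width: 0.903
```

```bash
python3 - <<'E'
from meas import *
mat("s3")
s=status.read_state();print(s["time"],s["tool_pos"],s["width"]);print(move(s,[.578,-.316,.17],.016))
E
```

```text
pad 410 c [ 460.3 -408.3] sz [ 32. 101.] yaw -0.037 px [155. 267.]
pad 443 c [ 578.3 -315.9] sz [102.  32.] yaw 0.016 px [206. 286.]
board 292 c [ 439.9 -288.3] sz [25. 97.] yaw -0.203 px [193. 240.]
board 362 c [ 728.9 -196. ] sz [52. 53.] yaw -0.51 px [275. 309.]
11.4167 [ 0.5411 -0.0059  0.2143] 0.9772980187123675
[ 0.0621  0.306   0.0448 -0.0007 -0.0141 -0.0997]
```

Request:
apply_moves(deltas=[[0.062,0.306,0.04,0,-0.014,-0.1,0],[0.062,0.306,0.04,0,-0.014,-0.1,0],[0.062,0.306,0.04,0,-0.014,-0.1,0],[0.062,0.306,0.04,0,-0.014,-0.1,0],[0.062,0.306,0.04,0,-0.014,-0.1,0],[0.062,0.306,0.04,0,-0.014,-0.1,0],[0.062,0.306,0.04,0,-0.014,-0.1,0],[0.062,0.306,0.04,0,-0.014,-0.1,0]])

```text
time: 12.08
tool_pos: [0.5719, -0.3198, 0.165]
tcp_rot: [-3.141, -0.022, 0.023]
wrist_force: [0.9, -1.1, -0.3]
width: 1.0
```

```bash
python3 - <<'E'
from h import *
s=status.read_state();print(s["time"],s["tool_pos"],s["joint_vel"]);print(move(s,[.578,-.316,.022],.016))
E
```

```text
12.0833 [ 0.5719 -0.3198  0.165 ] [-0.3084  0.2924 -0.3056  0.0279  0.0348 -0.3028]
[ 0.0082 -0.0036  0.1429 -0.0007  0.0145 -0.0019]
```

Request:
apply_moves(deltas=[[0,0,0,0,0,0,0],[0,0,0,0,0,0,0],[0,0,0,0,0,0,0]])

```text
time: 12.33
tool_pos: [0.5721, -0.3149, 0.1657]
tcp_rot: [-3.138, -0.025, 0.023]
wrist_force: [0.4, 0.1, -0.3]
width: 1.004
```

```bash
python3 - <<'E'
from h import *
s=status.read_state();print(s["time"],s["tool_pos"]);print(move(s,[.578,-.316,.022],.016))
E
```

```text
12.3333 [ 0.5721 -0.3149  0.1657]
[ 0.008   0.0016  0.1436 -0.0031  0.0148 -0.0002]
```

Request:
apply_moves(deltas=[[0.008,0.001,0.03,-0.003,0.015,0,0],[0.008,0.001,0.07,-0.003,0.015,0,0],[0.008,0.001,0.11,-0.003,0.015,0,0],[0.007,0.001,0.142,-0.003,0.015,0,0],[0.007,0.001,0.142,-0.003,0.015,0,0],[0.007,0.001,0.142,-0.003,0.015,0,1],[0.007,0.001,0.142,-0.003,0.015,0,1],[0.007,0.001,0.142,-0.003,0.015,0,1]])

```text
time: 13.0
tool_pos: [0.5804, -0.3173, 0.0282]
tcp_rot: [3.137, 0.026, 0.01]
wrist_force: [-0.3, 0.1, 0.8]
width: 0.603
```

Request:
apply_moves(deltas=[[0,0,0,0,0,0,1],[0,0,0,0,0,0,1],[0,0,0,0,0,0,1],[0,0,0,0,0,0,1]])

```text
time: 13.33
tool_pos: [0.5801, -0.3176, 0.0279]
tcp_rot: [3.138, 0.025, 0.01]
wrist_force: [0.2, 1.6, 6.2]
width: 0.367
```

Request:
apply_moves(deltas=[[0,0,-0.03,0,0,0,1],[0,0,-0.06,0,0,0,1],[0,0,-0.1,0,0,0,1],[0,0,-0.13,0,0,0,1],[0,0,-0.15,0,0,0,1],[0,0,-0.15,0,0,0,1]])

```text
time: 13.83
tool_pos: [0.5811, -0.3186, 0.1826]
tcp_rot: [3.134, 0.025, 0.019]
wrist_force: [1.1, -0.3, -0.8]
width: 0.36
```

```bash
python3 - <<'E'
from h import *
s=status.read_state();print(s["time"],s["tool_pos"],s["width"]);print(move(s,[.5411,.0491,.17],-.082))
E
```

```text
13.8333 [ 0.5811 -0.3186  0.1826] 0.36020044421291486
[-0.0343 -0.3683  0.0092  0.0074 -0.0126  0.0978]
```

Request:
apply_moves(deltas=[[-0.034,-0.368,0.0,0.007,-0.013,0.098,1],[-0.034,-0.368,0.0,0.007,-0.013,0.098,1],[-0.034,-0.368,0.0,0.007,-0.013,0.098,1],[-0.034,-0.368,0.0,0.007,-0.013,0.098,1],[-0.034,-0.368,0.0,0.007,-0.013,0.098,1],[-0.034,-0.368,0.0,0.007,-0.013,0.098,1],[-0.034,-0.368,0.0,0.007,-0.013,0.098,1],[-0.034,-0.368,0.0,0.007,-0.013,0.098,1]])

```text
time: 14.5
tool_pos: [0.5401, 0.0168, 0.173]
tcp_rot: [-3.133, 0.129, 0.02]
wrist_force: [2.2, -0.4, -1.6]
width: 0.366
```

Request:
apply_moves(deltas=[[0,-0.04,0,0,0,0,1],[0,-0.04,0,0,0,0,1],[0,-0.04,0,0,0,0,1],[0,-0.04,0,0,0,0,1]])

```text
time: 14.83
tool_pos: [0.5441, 0.055, 0.1734]
tcp_rot: [-3.134, 0.127, 0.02]
wrist_force: [-1.0, -0.2, -1.4]
width: 0.367
```

```bash
python3 - <<'E'
from h import *
s=status.read_state();print(s["time"],s["tool_pos"],s["width"]);print(move(s,[.5411,.0491,.058],-.082))
E
```

```text
14.8333 [0.5441 0.055  0.1734] 0.3668606415690638
[-0.0011  0.0066  0.1153 -0.0044  0.013   0.0013]
```

Request:
apply_moves(deltas=[[-0.002,0.006,0.03,-0.004,0.013,0,1],[-0.002,0.006,0.06,-0.004,0.013,0,1],[-0.002,0.006,0.09,-0.004,0.013,0,1],[-0.002,0.006,0.105,-0.004,0.013,0,1],[-0.002,0.006,0.112,-0.004,0.013,0,1],[-0.002,0.006,0.115,-0.004,0.013,0,1],[-0.002,0.006,0.115,-0.004,0.013,0,1]])

```text
time: 15.42
tool_pos: [0.5413, 0.0486, 0.0592]
tcp_rot: [-3.138, 0.132, -0.002]
wrist_force: [-0.3, 0.5, -1.2]
width: 0.363
```

Request:
apply_moves(deltas=[[0,0,0,0,0,0,0.5],[0,0,0,0,0,0,0.5],[0,0,0,0,0,0,0.5],[0,0,-0.03,0,0,0,0.5],[0,0,-0.07,0,0,0,0.5],[0,0,-0.11,0,0,0,0.2],[0,0,-0.14,0,0,0,0],[0,0,-0.14,0,0,0,0]])

```text
time: 16.08
tool_pos: [0.5463, 0.0501, 0.2088]
tcp_rot: [-3.136, 0.128, -0.027]
wrist_force: [1.4, -0.2, 0.8]
width: 0.898
```

```bash
python3 - <<'E'
from meas import *
mat("s4")
s=status.read_state();print(s["time"],s["tool_pos"],s["width"]);print(move(s,[.46,-.4085,.17],-.037))
E
```

```text
pad 408 c [ 459.7 -408.3] sz [ 31. 100.] yaw -0.04 px [155. 267.]
board 292 c [ 439.9 -288.3] sz [25. 97.] yaw -0.203 px [193. 240.]
board 364 c [ 728.9 -196. ] sz [52. 53.] yaw -0.51 px [275. 309.]
16.1333 [0.5447 0.05   0.2054] 0.9760838029450534
[-0.0474  0.464   0.0335 -0.0024 -0.0127 -0.0447]
```

Request:
apply_moves(deltas=[[-0.047,0.464,0.03,0,-0.013,-0.045,0],[-0.047,0.464,0.03,0,-0.013,-0.045,0],[-0.047,0.464,0.03,0,-0.013,-0.045,0],[-0.047,0.464,0.03,0,-0.013,-0.045,0],[-0.047,0.464,0.03,0,-0.013,-0.045,0],[-0.047,0.464,0.03,0,-0.013,-0.045,0],[-0.047,0.464,0.03,0,-0.013,-0.045,0],[-0.047,0.464,0.03,0,-0.013,-0.045,0]])

```text
time: 16.8
tool_pos: [0.4789, -0.2787, 0.1761]
tcp_rot: [-3.138, 0.058, 0.02]
wrist_force: [0.7, 0.7, -0.2]
width: 1.001
```

Request:
apply_moves(deltas=[[-0.01,0.12,0.005,0,0,0,0],[-0.01,0.12,0.005,0,0,0,0],[-0.01,0.12,0.005,0,0,0,0],[-0.01,0.12,0.005,0,0,0,0],[-0.01,0.12,0.005,0,0,0,0],[-0.01,0.12,0.005,0,0,0,0]])

```text
time: 17.3
tool_pos: [0.4651, -0.3961, 0.171]
tcp_rot: [-3.137, 0.059, 0.021]
wrist_force: [-1.0, 0.4, -0.3]
width: 1.003
```

```bash
python3 - <<'E'
from h import *
s=status.read_state();print(s["time"],s["tool_pos"]);print(move(s,[.460,-.4085,.022],-.037))
E
```

```text
17.3 [ 0.4651 -0.3961  0.171 ]
[-0.0027  0.0132  0.149  -0.0036  0.0134 -0.0008]
```

Request:
apply_moves(deltas=[[-0.003,0.012,0.03,-0.003,0.013,0,0],[-0.003,0.012,0.07,-0.003,0.013,0,0],[-0.003,0.012,0.11,-0.003,0.013,0,0],[-0.004,0.012,0.149,-0.003,0.013,0,0],[-0.004,0.012,0.149,-0.003,0.013,0,0],[-0.004,0.012,0.149,-0.003,0.013,0,1],[-0.004,0.012,0.149,-0.003,0.013,0,1],[-0.004,0.012,0.149,-0.003,0.013,0,1]])

```text
time: 17.97
tool_pos: [0.4622, -0.4098, 0.0269]
tcp_rot: [3.136, -0.056, 0.009]
wrist_force: [0.6, -0.2, 0.6]
width: 0.609
```

Request:
apply_moves(deltas=[[0,0,0,0,0,0,1],[0,0,0,0,0,0,1],[0,0,0,0,0,0,1],[0,0,0,0,0,0,1]])

```text
time: 18.3
tool_pos: [0.4619, -0.4103, 0.0269]
tcp_rot: [3.136, -0.058, 0.009]
wrist_force: [0.3, 1.1, 6.2]
width: 0.364
```

Request:
apply_moves(deltas=[[0,0,-0.03,0,0,0,1],[0,0,-0.06,0,0,0,1],[0,0,-0.1,0,0,0,1],[0,0,-0.13,0,0,0,1],[0,0,-0.15,0,0,0,1],[0,0,-0.15,0,0,0,1]])

```text
time: 18.8
tool_pos: [0.4626, -0.4113, 0.1813]
tcp_rot: [3.131, -0.058, 0.017]
wrist_force: [1.1, -1.3, -0.7]
width: 0.364
```

```bash
python3 - <<'E'
from h import *
s=status.read_state();print(s["time"],s["tool_pos"],s["width"]);print(move(s,[.5456,.1039,.17],-.082))
E
```

```text
18.8 [ 0.4626 -0.4113  0.1813] 0.36449454720550856
[ 0.0638 -0.518   0.0068  0.0098 -0.011   0.0449]
```

Request:
apply_moves(deltas=[[0.064,-0.518,0.0,0.01,-0.011,0.045,1],[0.064,-0.518,0.0,0.01,-0.011,0.045,1],[0.064,-0.518,0.0,0.01,-0.011,0.045,1],[0.064,-0.518,0.0,0.01,-0.011,0.045,1],[0.064,-0.518,0.0,0.01,-0.011,0.045,1],[0.064,-0.518,0.0,0.01,-0.011,0.045,1],[0.064,-0.518,0.0,0.01,-0.011,0.045,1],[0.064,-0.518,0.0,0.01,-0.011,0.045,1]])

```text
time: 19.47
tool_pos: [0.5117, -0.0771, 0.1721]
tcp_rot: [-3.13, 0.129, 0.016]
wrist_force: [0.7, 0.1, -1.5]
width: 0.365
```

```bash
python3 - <<'E'
from h import *
s=status.read_state();print(s["time"],s["tool_pos"],s["width"]);print(move(s,[.5456,.1039,.17],-.082))
E
```

```text
19.4667 [ 0.5117 -0.0771  0.1721] 0.36530450914008145
[ 0.0189 -0.1832  0.0034 -0.0083  0.0107 -0.0004]
```

Request:
apply_moves(deltas=[[0.019,-0.178,0.003,-0.008,0.01,0,1],[0.019,-0.178,0.003,-0.008,0.01,0,1],[0.019,-0.178,0.003,-0.008,0.01,0,1],[0.019,-0.178,0.003,-0.008,0.01,0,1],[0.019,-0.178,0.003,-0.008,0.01,0,1],[0.019,-0.178,0.003,-0.008,0.01,0,1],[0.019,-0.178,0.003,-0.008,0.01,0,1],[0.019,-0.178,0.003,-0.008,0.01,0,1]])

```text
time: 20.13
tool_pos: [0.5454, 0.0956, 0.1704]
tcp_rot: [3.138, -0.129, -0.002]
wrist_force: [-0.4, 1.0, -1.3]
width: 0.367
```

```bash
python3 - <<'E'
from h import *
s=status.read_state();print(s["time"],s["tool_pos"],s["width"]);print(move(s,[.5456,.1039,.057],-.082))
E
```

```text
20.1333 [0.5454 0.0956 0.1704] 0.36705860276975066
[-0.0003 -0.0084  0.1134  0.0008  0.0012 -0.0003]
```

Request:
apply_moves(deltas=[[0,-0.008,0.03,0,0,0,1],[0,-0.008,0.06,0,0,0,1],[0,-0.008,0.09,0,0,0,1],[0,-0.008,0.105,0,0,0,1],[0,-0.008,0.112,0,0,0,1],[0,-0.008,0.113,0,0,0,1],[0,-0.008,0.113,0,0,0,1]])

```text
time: 20.72
tool_pos: [0.547, 0.1032, 0.0584]
tcp_rot: [-3.139, 0.132, -0.001]
wrist_force: [-0.5, 0.1, -0.8]
width: 0.366
```

Request:
apply_moves(deltas=[[0,0,0,0,0,0,0.5],[0,0,0,0,0,0,0.5],[0,0,0,0,0,0,0.5],[0,0,-0.03,0,0,0,0.5],[0,0,-0.07,0,0,0,0.5],[0,0,-0.11,0,0,0,0.2],[0,0,-0.14,0,0,0,0],[0,0,-0.14,0,0,0,0]])

```text
time: 21.38
tool_pos: [0.5519, 0.1055, 0.2075]
tcp_rot: [-3.136, 0.128, -0.024]
wrist_force: [1.9, -0.1, 0.5]
width: 0.902
```

```bash
python3 - <<'E'
from meas import *
im,C=mat("s5")
q=np.float32([[u,v] for u,v in ((176,220),(182,220),(0,0))])
# board yaw from refined mask: print top-face long-axis corners
h=cv2.cvtColor(im,cv2.COLOR_BGR2HSV);m=((h[...,1]>60)&(h[...,2]>130)).astype(np.uint8);m[:222]=0;m[268:]=0;m[:,:184]=0;m[:,208:]=0
ys,xs=np.nonzero(m);w=onplane(C,np.c_[xs,ys],.064);print(len(xs),cv2.minAreaRect((w*1000).astype(np.float32)))
s=status.read_state();print(s["time"],s["tool_pos"],s["width"]);print(move(s,[.4399,-.2885,.17],-.203))
E
```

```text
board 292 c [ 439.9 -288.3] sz [25. 97.] yaw -0.203 px [193. 240.]
board 365 c [ 728.9 -196. ] sz [52. 53.] yaw -0.51 px [275. 309.]
345 ((432.8660888671875, -286.991455078125), (28.229248046875, 114.82247161865234), 78.83186340332031)
21.4333 [0.5503 0.1053 0.204 ] 0.9728934605556726
[-0.0782  0.4016  0.0321 -0.0034 -0.0105  0.1212]
```

Request:
apply_moves(deltas=[[-0.078,0.402,0.03,0,-0.01,0.121,0],[-0.078,0.402,0.03,0,-0.01,0.121,0],[-0.078,0.402,0.03,0,-0.01,0.121,0],[-0.078,0.402,0.03,0,-0.01,0.121,0],[-0.078,0.402,0.03,0,-0.01,0.121,0],[-0.078,0.402,0.03,0,-0.01,0.121,0],[-0.078,0.402,0.03,0,-0.01,0.121,0],[-0.078,0.402,0.03,0,-0.01,0.121,0]])

```text
time: 22.1
tool_pos: [0.455, -0.2166, 0.1723]
tcp_rot: [-3.124, 0.318, 0.018]
wrist_force: [0.0, -0.1, -0.3]
width: 1.001
```

Request:
apply_moves(deltas=[[-0.01,0.055,0.003,0,0,0,0],[-0.01,0.055,0.003,0,0,0,0],[-0.01,0.055,0.003,0,0,0,0],[-0.01,0.055,0.003,0,0,0,0]])

```text
time: 22.43
tool_pos: [0.4348, -0.2673, 0.1695]
tcp_rot: [-3.123, 0.322, 0.018]
wrist_force: [-0.4, 0.2, -0.3]
width: 0.997
```

```bash
python3 - <<'E'
from h import *
s=status.read_state();print(s["time"],s["tool_pos"]);print(move(s,[.440,-.289,.026],-.203))
E
```

```text
22.4333 [ 0.4348 -0.2673  0.1695]
[ 0.0112  0.0204  0.1434 -0.0011  0.012  -0.0026]
```

Request:
apply_moves(deltas=[[0.011,0.02,0.03,0,0.012,0,0],[0.011,0.02,0.07,0,0.012,0,0],[0.011,0.02,0.11,0,0.012,0,0],[0.01,0.02,0.144,0,0.012,0,0],[0.01,0.02,0.144,0,0.012,0,0],[0.01,0.02,0.144,0,0.012,0,1],[0.01,0.02,0.144,0,0.012,0,1],[0.01,0.02,0.144,0,0.012,0,1]])

```text
time: 23.1
tool_pos: [0.4428, -0.2895, 0.0296]
tcp_rot: [3.123, -0.316, 0.01]
wrist_force: [0.8, -0.3, 0.6]
width: 0.606
```

Request:
apply_moves(deltas=[[0,0,0,0,0,0,1],[0,0,0,0,0,0,1],[0,0,0,0,0,0,1],[0,0,0,0,0,0,1]])

```text
time: 23.43
tool_pos: [0.4423, -0.2898, 0.0294]
tcp_rot: [3.123, -0.318, 0.01]
wrist_force: [1.0, 1.0, 5.6]
width: 0.323
```

Request:
apply_moves(deltas=[[0,0,-0.03,0,0,0,1],[0,0,-0.06,0,0,0,1],[0,0,-0.1,0,0,0,1],[0,0,-0.13,0,0,0,1],[0,0,-0.15,0,0,0,1],[0,0,-0.15,0,0,0,1]])

```text
time: 23.93
tool_pos: [0.4432, -0.2909, 0.1836]
tcp_rot: [3.119, -0.318, 0.019]
wrist_force: [1.6, -0.9, -0.4]
width: 0.319
```

```bash
python3 - <<'E'
from h import *
s=status.read_state();print(s["time"],s["tool_pos"],s["width"]);print(move(s,[.5501,.1587,.175],-.082))
E
```

```text
23.9333 [ 0.4432 -0.2909  0.1836] 0.31912872217153454
[ 0.0138 -0.462   0.0064  0.006  -0.0126 -0.1212]
```

Request:
apply_moves(deltas=[[0.014,-0.462,0.0,0.006,-0.013,-0.121,1],[0.014,-0.462,0.0,0.006,-0.013,-0.121,1],[0.014,-0.462,0.0,0.006,-0.013,-0.121,1],[0.014,-0.462,0.0,0.006,-0.013,-0.121,1],[0.014,-0.462,0.0,0.006,-0.013,-0.121,1],[0.014,-0.462,0.0,0.006,-0.013,-0.121,1],[0.014,-0.462,0.0,0.006,-0.013,-0.121,1],[0.014,-0.462,0.0,0.006,-0.013,-0.121,1]])

```text
time: 24.6
tool_pos: [0.5162, 0.0378, 0.1756]
tcp_rot: [-3.132, 0.129, 0.018]
wrist_force: [1.5, -0.6, -1.3]
width: 0.328
```

```bash
python3 - <<'E'
from h import *
s=status.read_state();print(s["time"],s["tool_pos"],s["width"]);print(move(s,[.5501,.1587,.175],-.082))
E
```

```text
24.6 [0.5162 0.0378 0.1756] 0.32751200434995326
[ 0.0239 -0.1233  0.001  -0.006   0.0117 -0.0002]
```

Request:
apply_moves(deltas=[[0.022,-0.118,0.001,-0.006,0.012,0,1],[0.022,-0.118,0.001,-0.006,0.012,0,1],[0.022,-0.118,0.001,-0.006,0.012,0,1],[0.022,-0.118,0.001,-0.006,0.012,0,1],[0.022,-0.118,0.001,-0.006,0.012,0,1],[0.022,-0.118,0.001,-0.006,0.012,0,1]])

```text
time: 25.1
tool_pos: [0.5476, 0.1513, 0.1748]
tcp_rot: [3.138, -0.127, -0.001]
wrist_force: [0.6, 0.1, -1.3]
width: 0.317
```

```bash
python3 - <<'E'
from h import *
im,C,s=snap("wrist","w5");print(s["time"],s["tool_pos"],s["width"]);print(move(s,[.5501,.1587,.061],-.082))
E
```

```text
25.1 [0.5476 0.1513 0.1748] 0.31701288384637544
[ 0.002  -0.0078  0.1138  0.0011  0.0008  0.0009]
```

View pics/w5.png

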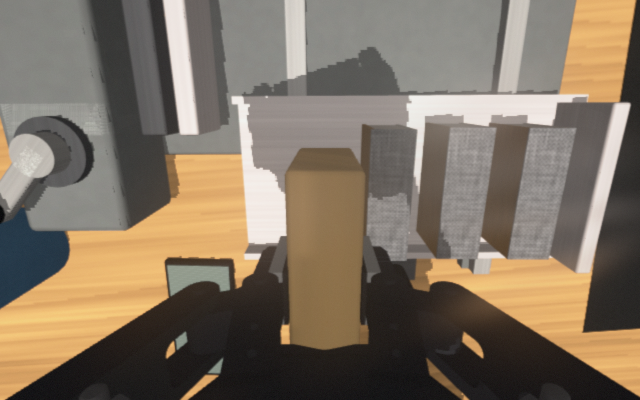

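All three pads stand upright and square in the tray. The board is above its slot, and the crank hub shows at (35,155).

Request:
apply_moves(deltas=[[0.002,-0.008,0.03,0,0,0,1],[0.002,-0.008,0.06,0,0,0,1],[0.002,-0.008,0.09,0,0,0,1],[0.002,-0.008,0.105,0,0,0,1],[0.002,-0.008,0.111,0,0,0,1],[0.002,-0.008,0.113,0,0,0,1],[0.002,-0.008,0.113,0,0,0,1]])

```text
time: 25.73
tool_pos: [0.5517, 0.1584, 0.0634]
tcp_rot: [-3.139, 0.131, -0.002]
wrist_force: [0.7, 1.0, -1.1]
width: 0.318
```

Request:
apply_moves(deltas=[[0,0,0,0,0,0,0.5],[0,0,0,0,0,0,0.5],[0,0,0,0,0,0,0.5],[0,0,-0.03,0,0,0,0.5],[0,0,-0.07,0,0,0,0.5],[0,0,-0.11,0,0,0,0.2],[0,0,-0.14,0,0,0,0],[0,0,-0.14,0,0,0,0]])

```text
time: 26.4
tool_pos: [0.5567, 0.1609, 0.2134]
tcp_rot: [-3.134, 0.128, -0.027]
wrist_force: [1.0, 0.8, 1.4]
width: 0.9
```

```bash
python3 - <<'E'
from h import *
s=status.read_state();print(s["time"],s["tool_pos"],s["width"]);print(move(s,[.4544,.0915,.20],-.082))
E
```

```text
26.4 [0.5567 0.1609 0.2134] 0.8999803601865626
[-0.0965  0.0776  0.0114 -0.0054 -0.0172  0.0002]
```

Request:
apply_moves(deltas=[[-0.096,0.078,0.011,-0.005,-0.017,0,0],[-0.096,0.078,0.011,-0.005,-0.017,0,0],[-0.096,0.078,0.011,-0.005,-0.017,0,0],[-0.096,0.078,0.011,-0.005,-0.017,0,0],[-0.096,0.078,0.011,-0.005,-0.017,0,0.3],[-0.096,0.078,0.011,-0.005,-0.017,0,0.4]])

```text
time: 26.9
tool_pos: [0.4502, 0.0898, 0.1932]
tcp_rot: [3.136, -0.129, -0.019]
wrist_force: [-0.0, 0.0, 0.5]
width: 0.745
```

```bash
python3 - <<'E'
from h import *
s=status.read_state();print(s["time"],s["tool_pos"],s["width"]);print(move(s,[.4544,.0915,.055],-.082))
E
```

```text
26.9 [0.4502 0.0898 0.1932] 0.7449891472655432
[ 0.0057 -0.0026  0.1382  0.0038  0.0123 -0.0004]
```

Request:
apply_moves(deltas=[[0.005,-0.002,0.04,0.003,0.012,0,0.4],[0.005,-0.002,0.08,0.003,0.012,0,0.4],[0.004,-0.002,0.11,0.003,0.012,0,0.5],[0.004,-0.002,0.138,0.003,0.012,0,0.5],[0.004,-0.002,0.138,0.003,0.012,0,0.6],[0.004,-0.002,0.138,0.003,0.012,0,1],[0.004,-0.002,0.138,0.003,0.012,0,1],[0.004,-0.002,0.138,0.003,0.012,0,1]], squeeze=50)

```text
time: 27.57
tool_pos: [0.4525, 0.0914, 0.0548]
tcp_rot: [3.138, -0.128, -0.003]
wrist_force: [2.6, 3.3, -12.2]
width: 0.195
```

Request:
apply_moves(deltas=[[0,0,0,0,0,0,1],[0.002,0,0,0,0,0,1],[0.006,0,0,0,0,0,1],[0.012,0,0,0,0,0,1],[0.019,0,0,0,0,0,1],[0.027,0,0,0,0,0,1],[0.035,0,0,0,0,0,1],[0.043,0,0,0,0,0,1]])

```text
time: 28.23
tool_pos: [0.4941, 0.0883, 0.0548]
tcp_rot: [-3.139, 0.129, 0.006]
wrist_force: [-1.4, 6.0, -5.5]
width: 0.195
```

```bash
python3 - <<'E'
from h import *
s=status.read_state();print(s["time"],s["tool_pos"],s["width"],s["wrist_force"])
E
```

```text
28.2333 [0.4941 0.0883 0.0548] 0.19495364674332133 [-1.3556  5.9733 -5.5227]
```

Request:
apply_moves(deltas=[[0.009,0,0,0,0,0,1],[0.018,0,0,0,0,0,1],[0.027,0,0,0,0,0,1],[0.035,0,0,0,0,0,1],[0.041,0,0,0,0,0,1],[0.046,0,0,0,0,0,1],[0.05,0,0,0,0,0,1],[0.053,0,0,0,0,0,1]])

```text
time: 28.9
tool_pos: [0.5466, 0.0843, 0.0547]
tcp_rot: [-3.138, 0.129, 0.008]
wrist_force: [-10.3, 7.3, 5.2]
width: 0.195
```

Request:
apply_moves(deltas=[[0.002,0,0,0,0,0,1],[0.004,0,0,0,0,0,1],[0.005,0,0,0,0,0,1],[0.006,0,0,0,0,0,1],[0.006,0,0,0,0,0,1]])

```text
time: 29.32
tool_pos: [0.5465, 0.0843, 0.0547]
tcp_rot: [-3.139, 0.13, 0.027]
wrist_force: [-21.5, 8.0, 13.0]
width: 0.194
```

Request:
apply_moves(deltas=[[0.002,0,0,0,0,0,1],[0.004,0,0,0,0,0,1],[0.004,0,0,0,0,0,1]])

```text
time: 29.57
tool_pos: [0.5468, 0.0843, 0.0545]
tcp_rot: [-3.138, 0.132, 0.04]
wrist_force: [-30.4, 9.9, 21.2]
width: 0.201
```

Request:
apply_moves(deltas=[[-0.01,0,0,0,0,0,0.6],[-0.01,0,0,0,0,0,0.5],[-0.01,0,0,0,0,0,0.4],[-0.01,0,-0.03,0,0,0,0.4],[-0.01,0,-0.07,0,0,0,0.2],[-0.01,0,-0.11,0,0,0,0],[-0.05,0,-0.15,0,0,0,0],[-0.08,0,-0.19,0,0,0,0]])

```text
time: 30.23
tool_pos: [0.4939, 0.0872, 0.2292]
tcp_rot: [3.137, -0.131, 0.001]
wrist_force: [0.4, 0.3, -0.8]
width: 0.998
```

Request:
apply_moves(deltas=[[0,0,0,0,0,0,0],[0,0,0,0,0,0,0],[0,0,0,0,0,0,0]])

```text
time: 30.48
tool_pos: [0.4934, 0.0874, 0.2269]
tcp_rot: [3.137, -0.129, -0.001]
wrist_force: [-0.1, 0.6, -1.0]
width: 1.001
```

```bash
python3 - <<'E'
from h import *
im,C,s=snap("wrist","w6");print(s["tool_pos"],s["time"])
E
```

```text
[0.4934 0.0874 0.2269] 30.4833
```

View pics/w6.png

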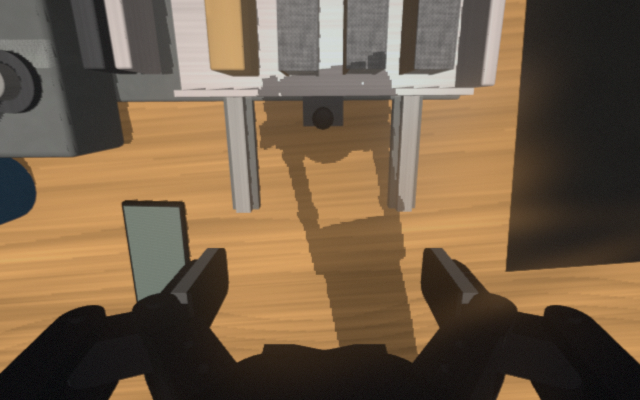

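```bash
python3 - <<'E'
from h import *
s=status.read_state();C=cam("wrist",s)
p=onplane(C,(322,117),.098)[0];X=np.array([.9966,-.0819]);Y=np.array([.0819,.9966]);print("post",p)
l=onplane(C,[(176,92),(472,91)],.048);print("lip",l, (l-[.544,.084])@np.c_[X,Y])
C2=cam("scene")
cr=p+.09*X; 
E
```

```text
post [0.5512 0.0848]
lip [[ 0.5829  0.2193]
 [ 0.561  -0.0566]] [[ 0.0277  0.1381]
 [ 0.0285 -0.1388]]
```

The tray is home: its travel measures ≈98 mm and the stop took 30 N. All four items stand in order (board at (232,35), pads to its right), and the post is at (322,117). Next I look at the crank.

```bash
python3 - <<'E'
from h import *
s=status.read_state();print(move(s,[.50,.34,.31],.3))
E
```

```text
[-0.0138 -0.2522 -0.0849  0.0015  0.0034 -0.3824]
```

Request:
apply_moves(deltas=[[-0.014,-0.252,-0.085,0,0,-0.382,0],[-0.014,-0.252,-0.085,0,0,-0.382,0],[-0.014,-0.252,-0.085,0,0,-0.382,0],[-0.014,-0.252,-0.085,0,0,-0.382,0],[-0.014,-0.252,-0.085,0,0,-0.382,0],[-0.014,-0.252,-0.085,0,0,-0.382,0],[-0.014,-0.252,-0.085,0,0,-0.382,0],[-0.014,-0.252,-0.085,0,0,-0.382,0]])

```text
time: 31.2
tool_pos: [0.4998, 0.3442, 0.3094]
tcp_rot: [-3.105, -0.475, 0.007]
wrist_force: [1.0, -0.3, -0.1]
width: 0.999
```

Request:
apply_moves(deltas=[[0,0,0,0,0,0,0],[0,0,0,0,0,0,0],[0,0,0,0,0,0,0]])

```text
time: 31.45
tool_pos: [0.499, 0.3386, 0.3084]
tcp_rot: [3.104, 0.467, -0.011]
wrist_force: [-0.5, -0.5, -0.5]
width: 1.004
```

```bash
python3 - <<'E'
from h import *
im,C,s=snap("wrist","w7");print(s["tool_pos"],s["tcp_rot"],s["q"],s["time"])
E
```

```text
[0.499  0.3386 0.3084] [ 3.1039  0.4669 -0.0106] [0.5547 0.0953 1.6602 0.0002 1.3934 1.8269] 31.45
```

View pics/w7.png

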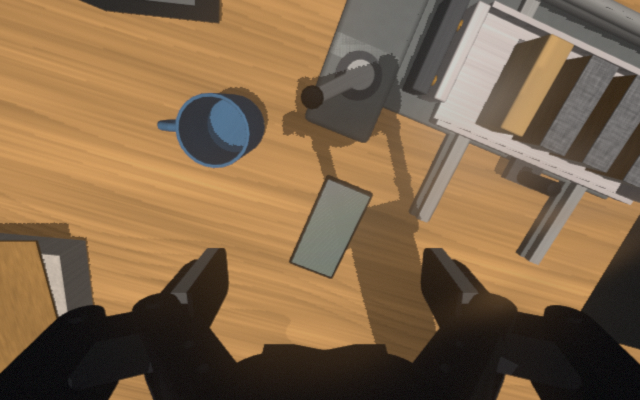

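```bash
python3 - <<'E'
from h import *
s=status.read_state();C=cam("wrist",s);X=np.array([.9966,-.0819]);Y=np.array([.0819,.9966])
k=onplane(C,(312,96),.161)[0]
for z in (.108,.112):
    a=onplane(C,(360,74),z)[0]; d=k-a; print("k",k,"axis",a,np.linalg.norm(d),"angle",np.arctan2(d@Y,-d@X), "press",(a-[.6425,.0766])@X,(a-[.6425,.0766])@Y)
print(proj(C,[[k[0],k[1],.113]]))
p=onplane(C,(322,100),.135);
for ang in(1.2,):pass
print(move(s,[k[0],k[1],.124],.3))
E
```

```text
k [0.5674 0.3707] axis [0.6014 0.3332] 0.050607194711470044 angle 0.7525320391818149 press -0.06198897695650049 0.25233749861228566
k [0.5674 0.3707] axis [0.601  0.3335] 0.05010641788046383 angle 0.7542795764227319 press -0.062414411183489234 0.2526158978448146
[[313.6906  96.621 ]]
[ 0.0759 -0.0109  0.1844  0.0013  0.0063 -0.0017]
```

The knob top is at (312,96) and the hub at (360,74). They come out 50.1 mm apart, matching the given 50 mm, with the crank at ≈0.753 rad. Now I grasp the knob.

Request:
apply_moves(deltas=[[0.076,-0.011,0.04,0,0.006,0,0.2],[0.076,-0.011,0.08,0,0.006,0,0.3],[0.076,-0.011,0.12,0,0.006,0,0.4],[0.076,-0.011,0.15,0,0.006,0,0.4],[0.076,-0.011,0.183,0,0.006,0,0.5],[0.076,-0.011,0.183,0,0.006,0,0.6],[0.076,-0.011,0.183,0,0.006,0,1],[0.076,-0.011,0.183,0,0.006,0,1]], squeeze=40)

```text
time: 32.17
tool_pos: [0.5665, 0.3706, 0.1249]
tcp_rot: [3.104, 0.468, -0.004]
wrist_force: [3.2, -2.4, -20.8]
width: 0.226
```

Request:
apply_moves(deltas=[[0,0,0,0,0,0,1],[0,0,0,0,0,0,1],[0,0,0,0,0,0,1]])

```text
time: 32.42
tool_pos: [0.5666, 0.3706, 0.125]
tcp_rot: [3.103, 0.469, -0.003]
wrist_force: [3.1, -4.8, -24.5]
width: 0.223
```

```bash
cat >> h.py <<'E'
A=np.array([.601,.3335]);PX=np.array([.9966,-.0819]);PY=np.array([.0819,.9966])
def K(a): return A+.05*(-np.cos(a)*PX+np.sin(a)*PY)
def ang():
    s=status.read_state(); d=s["tool_pos"][:2]-A; a=np.arctan2(d@PY,-d@PX)
    print("t",s["time"],"a",a,"r",np.linalg.norm(d),"z",s["tool_pos"][2],"w",s["width"],"F",s["wrist_force"])
    return s
def crank(a0,step,n=8,calls=2):
    """tool-frame rows, each call relative to its own start"""
    s=ang(); Rt=Ro.from_rotvec(s["tcp_rot"]); yaw=np.arctan2(*Rt.as_matrix()[[1,0],0])
    M=np.array([[np.cos(yaw),np.sin(yaw)],[np.sin(yaw),-np.cos(yaw)]])
    for c in range(calls):
        b=a0+c*n*step
        print([[*np.round(M@(K(b+i*step)-K(b)),4)] for i in range(1,n+1)])
    print("end",a0+calls*n*step,"yaw",yaw)
E
python3 - <<'E'
from h import *
crank(.753,.3)
E
```

```text
t 32.4167 a 0.7406371738184242 r 0.05059503606817945 z 0.12499991524120033 w 0.22304209483402987 F [  3.0535  -4.7636 -24.5073]
[[np.float64(0.0143), np.float64(-0.0042)], [np.float64(0.0293), np.float64(-0.004)], [np.float64(0.0435), np.float64(0.0006)], [np.float64(0.0557), np.float64(0.0092)], [np.float64(0.0648), np.float64(0.0211)], [np.float64(0.07), np.float64(0.0351)], [np.float64(0.0709), np.float64(0.05)], [np.float64(0.0673), np.float64(0.0645)]]
[[np.float64(-0.0077), np.float64(0.0128)], [np.float64(-0.0189), np.float64(0.0227)], [np.float64(-0.0325), np.float64(0.0289)], [np.float64(-0.0473), np.float64(0.0308)], [np.float64(-0.062), np.float64(0.0283)], [np.float64(-0.0753), np.float64(0.0215)], [np.float64(-0.086), np.float64(0.011)], [np.float64(-0.0932), np.float64(-0.0021)]]
end 5.553 yaw 0.29987063232200567
```

Request:
apply_moves(deltas=[[0.0143,-0.0042,0,0,0,0,1],[0.0293,-0.004,0,0,0,0,1],[0.0435,0.0006,0,0,0,0,1],[0.0557,0.0092,0,0,0,0,1],[0.0648,0.0211,0,0,0,0,1],[0.07,0.0351,0,0,0,0,1],[0.0709,0.05,0,0,0,0,1],[0.0673,0.0645,0,0,0,0,1]])

```text
time: 33.08
tool_pos: [0.6497, 0.3331, 0.1251]
tcp_rot: [-3.103, -0.469, 0.001]
wrist_force: [0.5, 6.6, -25.5]
width: 0.221
```

```bash
python3 - <<'E'
from h import *
crank(3.153,.3)
E
```

```text
t 33.0833 a 3.067822031632711 r 0.04866412006400586 z 0.12509706656929126 w 0.22137102246018336 F [  0.4574   6.6023 -25.5385]
[[np.float64(-0.0077), np.float64(0.0128)], [np.float64(-0.0189), np.float64(0.0227)], [np.float64(-0.0325), np.float64(0.0289)], [np.float64(-0.0473), np.float64(0.0308)], [np.float64(-0.062), np.float64(0.0282)], [np.float64(-0.0753), np.float64(0.0214)], [np.float64(-0.086), np.float64(0.011)], [np.float64(-0.0932), np.float64(-0.0021)]]
[[np.float64(-0.0029), np.float64(-0.0147)], [np.float64(-0.0014), np.float64(-0.0295)], [np.float64(0.0044), np.float64(-0.0433)], [np.float64(0.0141), np.float64(-0.0547)], [np.float64(0.0267), np.float64(-0.0627)], [np.float64(0.0411), np.float64(-0.0667)], [np.float64(0.056), np.float64(-0.0662)], [np.float64(0.0701), np.float64(-0.0614)]]
end 7.952999999999999 yaw 0.3001963133828639
```

Cranking works, with only a small lag. I continue.

Request:
apply_moves(deltas=[[-0.0077,0.0128,0,0,0,0,1],[-0.0189,0.0227,0,0,0,0,1],[-0.0325,0.0289,0,0,0,0,1],[-0.0473,0.0308,0,0,0,0,1],[-0.062,0.0282,0,0,0,0,1],[-0.0753,0.0214,0,0,0,0,1],[-0.086,0.011,0,0,0,0,1],[-0.0932,-0.0021,0,0,0,0,1]])

```text
time: 33.75
tool_pos: [0.5601, 0.3032, 0.1251]
tcp_rot: [3.103, 0.468, -0.0]
wrist_force: [7.5, -2.4, -30.1]
width: 0.221
```

Request:
apply_moves(deltas=[[-0.0029,-0.0147,0,0,0,0,1],[-0.0014,-0.0295,0,0,0,0,1],[0.0044,-0.0433,0,0,0,0,1],[0.0141,-0.0547,0,0,0,0,1],[0.0267,-0.0627,0,0,0,0,1],[0.0411,-0.0667,0,0,0,0,1],[0.056,-0.0662,0,0,0,0,1],[0.0701,-0.0614,0,0,0,0,1]])

```text
time: 34.42
tool_pos: [0.6066, 0.383, 0.1248]
tcp_rot: [3.102, 0.47, -0.013]
wrist_force: [-7.4, -8.8, -18.8]
width: 0.218
```

```bash
python3 - <<'E'
from h import *
crank(7.953,.3)
im,C,s=snap("scene","s6"); cv2.imwrite("pics/s6z.png",cv2.resize(im[150:300,270:470],None,fx=4,fy=4,interpolation=cv2.INTER_CUBIC))
E
```

```text
t 34.4167 a 1.6007513139406704 r 0.0498529845198434 z 0.12480486683425196 w 0.2180603448313265 F [ -7.3656  -8.8362 -18.7534]
[[np.float64(0.0121), np.float64(0.0088)], [np.float64(0.021), np.float64(0.0208)], [np.float64(0.0259), np.float64(0.0349)], [np.float64(0.0265), np.float64(0.0499)], [np.float64(0.0227), np.float64(0.0643)], [np.float64(0.0147), np.float64(0.0769)], [np.float64(0.0034), np.float64(0.0867)], [np.float64(-0.0103), np.float64(0.0926)]]
[[np.float64(-0.0149), np.float64(0.0016)], [np.float64(-0.0295), np.float64(-0.0012)], [np.float64(-0.0427), np.float64(-0.0082)], [np.float64(-0.0532), np.float64(-0.0189)], [np.float64(-0.0601), np.float64(-0.0321)], [np.float64(-0.0628), np.float64(-0.0468)], [np.float64(-0.061), np.float64(-0.0616)], [np.float64(-0.0549), np.float64(-0.0753)]]
end 12.753 yaw 0.3010053987109455
```

View pics/s6z.png

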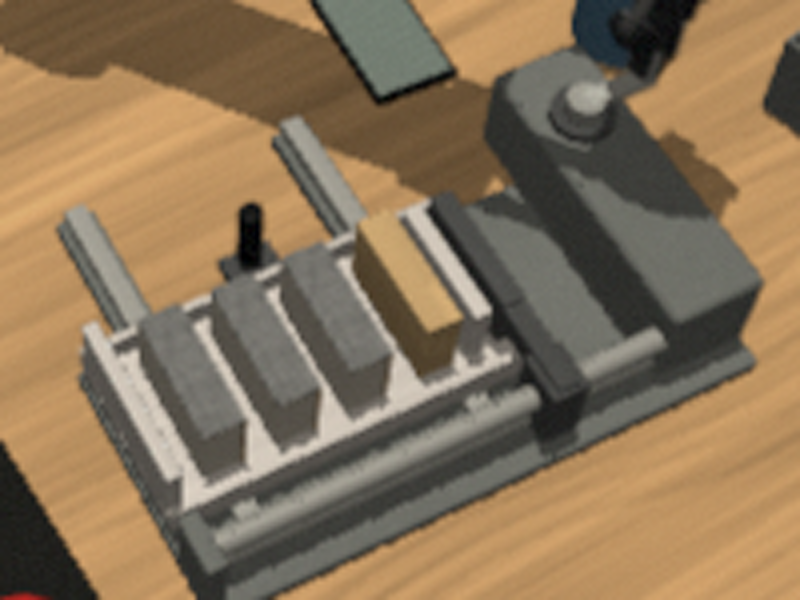

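The tray is loaded and the plate is approaching the board squarely. I continue cranking.

Request:
apply_moves(deltas=[[0.0121,0.0088,0,0,0,0,1],[0.021,0.0208,0,0,0,0,1],[0.0259,0.0349,0,0,0,0,1],[0.0265,0.0499,0,0,0,0,1],[0.0227,0.0643,0,0,0,0,1],[0.0147,0.0769,0,0,0,0,1],[0.0034,0.0867,0,0,0,0,1],[-0.0103,0.0926,0,0,0,0,1]])

```text
time: 35.13
tool_pos: [0.6289, 0.2929, 0.1252]
tcp_rot: [-3.106, -0.469, -0.007]
wrist_force: [7.1, 1.6, -29.9]
width: 0.218
```

Request:
apply_moves(deltas=[[-0.0149,0.0016,0,0,0,0,1],[-0.0295,-0.0012,0,0,0,0,1],[-0.0427,-0.0082,0,0,0,0,1],[-0.0532,-0.0189,0,0,0,0,1],[-0.0601,-0.0321,0,0,0,0,1],[-0.0628,-0.0468,0,0,0,0,1],[-0.061,-0.0616,0,0,0,0,1],[-0.0549,-0.0753,0,0,0,0,1]])

```text
time: 35.8
tool_pos: [0.5515, 0.3467, 0.125]
tcp_rot: [3.101, 0.47, -0.002]
wrist_force: [8.1, -10.3, -27.9]
width: 0.221
```

```bash
python3 - <<'E'
from h import *
crank(12.753,.3)
E
```

```text
t 35.8 a 0.1790993438952565 r 0.05119383684139853 z 0.12499056484470214 w 0.22094533891848944 F [  8.0532 -10.3012 -27.9206]
[[np.float64(0.0098), np.float64(-0.0112)], [np.float64(0.0226), np.float64(-0.0191)], [np.float64(0.037), np.float64(-0.0228)], [np.float64(0.052), np.float64(-0.0221)], [np.float64(0.066), np.float64(-0.017)], [np.float64(0.0779), np.float64(-0.0079)], [np.float64(0.0866), np.float64(0.0042)], [np.float64(0.0914), np.float64(0.0184)]]
[[np.float64(0.0003), np.float64(0.0149)], [np.float64(-0.0038), np.float64(0.0293)], [np.float64(-0.0119), np.float64(0.0418)], [np.float64(-0.0234), np.float64(0.0514)], [np.float64(-0.0372), np.float64(0.0571)], [np.float64(-0.0521), np.float64(0.0585)], [np.float64(-0.0667), np.float64(0.0554)], [np.float64(-0.0798), np.float64(0.0482)]]
end 17.553 yaw 0.300574948608168
```

Request:
apply_moves(deltas=[[0.0098,-0.0112,0,0,0,0,1],[0.0226,-0.0191,0,0,0,0,1],[0.037,-0.0228,0,0,0,0,1],[0.052,-0.0221,0,0,0,0,1],[0.066,-0.017,0,0,0,0,1],[0.0779,-0.0079,0,0,0,0,1],[0.0866,0.0042,0,0,0,0,1],[0.0914,0.0184,0,0,0,0,1]])

```text
time: 36.47
tool_pos: [0.6423, 0.3597, 0.1249]
tcp_rot: [-3.104, -0.47, 0.01]
wrist_force: [-7.2, 2.8, -22.3]
width: 0.22
```

Request:
apply_moves(deltas=[[0.0003,0.0149,0,0,0,0,1],[-0.0038,0.0293,0,0,0,0,1],[-0.0119,0.0418,0,0,0,0,1],[-0.0234,0.0514,0,0,0,0,1],[-0.0372,0.0571,0,0,0,0,1],[-0.0521,0.0585,0,0,0,0,1],[-0.0667,0.0554,0,0,0,0,1],[-0.0798,0.0482,0,0,0,0,1]])

```text
time: 37.13
tool_pos: [0.5835, 0.2862, 0.1252]
tcp_rot: [3.103, 0.468, 0.002]
wrist_force: [7.2, -1.3, -29.5]
width: 0.218
```

```bash
python3 - <<'E'
from h import *
crank(17.553,.3,8,1); crank(19.953,.2,8,1)
im,C,s=snap("scene","s7"); cv2.imwrite("pics/s7z.png",cv2.resize(im[150:300,270:470],None,fx=4,fy=4,interpolation=cv2.INTER_CUBIC))
E
```

```text
t 37.1333 a -1.2984037660880154 r 0.05039878835659982 z 0.12516671248237085 w 0.21819334367009183 F [  7.1944  -1.3209 -29.521 ]
[[np.float64(-0.0104), np.float64(-0.0108)], [np.float64(-0.0171), np.float64(-0.0241)], [np.float64(-0.0195), np.float64(-0.0389)], [np.float64(-0.0175), np.float64(-0.0537)], [np.float64(-0.0112), np.float64(-0.0672)], [np.float64(-0.0012), np.float64(-0.0783)], [np.float64(0.0116), np.float64(-0.086)], [np.float64(0.0262), np.float64(-0.0894)]]
end 19.953 yaw 0.29923489030526523
t 37.1333 a -1.2984037660880154 r 0.05039878835659982 z 0.12516671248237085 w 0.21819334367009183 F [  7.1944  -1.3209 -29.521 ]
[[np.float64(0.01), np.float64(0.0001)], [np.float64(0.0197), np.float64(0.0023)], [np.float64(0.0289), np.float64(0.0063)], [np.float64(0.037), np.float64(0.012)], [np.float64(0.0439), np.float64(0.0193)], [np.float64(0.0492), np.float64(0.0278)], [np.float64(0.0527), np.float64(0.0371)], [np.float64(0.0542), np.float64(0.047)]]
end 21.553 yaw 0.29923489030526523
```

View pics/s7z.png

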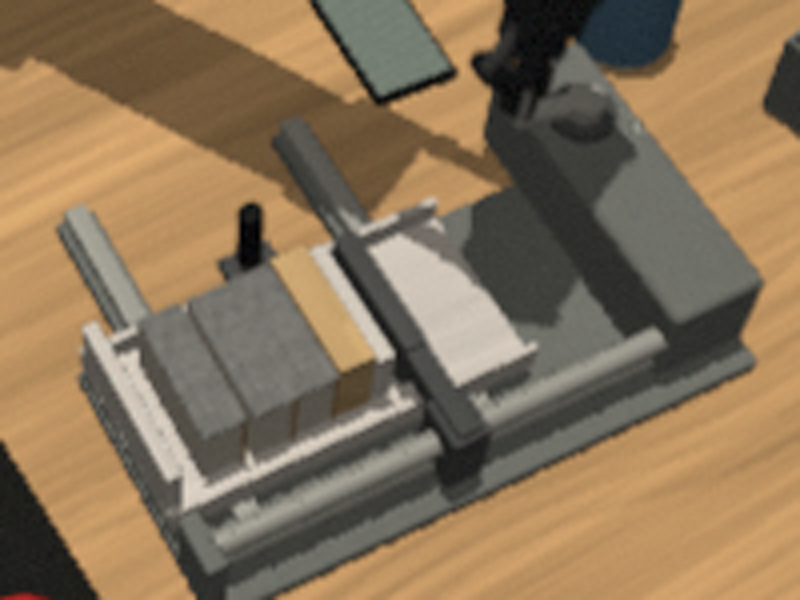

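The stack is closing up squarely, with about 24 mm left to the wall.

Request:
apply_moves(deltas=[[-0.0104,-0.0108,0,0,0,0,1],[-0.0171,-0.0241,0,0,0,0,1],[-0.0195,-0.0389,0,0,0,0,1],[-0.0175,-0.0537,0,0,0,0,1],[-0.0112,-0.0672,0,0,0,0,1],[-0.0012,-0.0783,0,0,0,0,1],[0.0116,-0.086,0,0,0,0,1],[0.0262,-0.0894,0,0,0,0,1]])

```text
time: 37.85
tool_pos: [0.5796, 0.3793, 0.1249]
tcp_rot: [3.1, 0.47, -0.009]
wrist_force: [-2.3, -12.5, -21.0]
width: 0.218
```

Request:
apply_moves(deltas=[[0.01,0.0001,0,0,0,0,1],[0.0197,0.0023,0,0,0,0,1],[0.0289,0.0063,0,0,0,0,1],[0.037,0.012,0,0,0,0,1],[0.0439,0.0193,0,0,0,0,1],[0.0439,0.0193,0,0,0,0,1]])

```text
time: 38.35
tool_pos: [0.6275, 0.375, 0.1249]
tcp_rot: [3.105, 0.468, -0.01]
wrist_force: [-3.3, -4.8, -20.6]
width: 0.222
```

```bash
python3 - <<'E'
from h import *
ang(); crank(20.953,.12,8,1)
E
```

```text
t 38.35 a 2.0570332077495626 r 0.04920586050550166 z 0.12489066754514305 w 0.2221817291524376 F [ -3.2668  -4.7922 -20.5996]
t 38.35 a 2.0570332077495626 r 0.04920586050550166 z 0.12489066754514305 w 0.2221817291524376 F [ -3.2668  -4.7922 -20.5996]
[[np.float64(0.0034), np.float64(0.005)], [np.float64(0.0061), np.float64(0.0103)], [np.float64(0.0082), np.float64(0.0159)], [np.float64(0.0096), np.float64(0.0217)], [np.float64(0.0103), np.float64(0.0277)], [np.float64(0.0103), np.float64(0.0337)], [np.float64(0.0096), np.float64(0.0396)], [np.float64(0.0081), np.float64(0.0455)]]
end 21.913 yaw 0.2992543496244449
```

Request:
apply_moves(deltas=[[0.0034,0.005,0,0,0,0,1],[0.0061,0.0103,0,0,0,0,1],[0.0082,0.0159,0,0,0,0,1],[0.0096,0.0217,0,0,0,0,1],[0.0103,0.0277,0,0,0,0,1],[0.0103,0.0277,0,0,0,0,1]])

```text
time: 38.85
tool_pos: [0.6451, 0.3542, 0.125]
tcp_rot: [-3.104, -0.469, 0.006]
wrist_force: [-3.3, 3.0, -23.2]
width: 0.221
```

```bash
python3 - <<'E'
from h import *
ang(); crank(21.553,.06,8,1)
im,C,s=snap("scene","s8"); cv2.imwrite("pics/s8z.png",cv2.resize(im[190:290,280:410],None,fx=6,fy=6,interpolation=cv2.INTER_CUBIC))
E
```

```text
t 38.85 a 2.620709927794766 r 0.048738565666123904 z 0.12502600985989426 w 0.22086809105271477 F [ -3.2808   3.0302 -23.2488]
t 38.85 a 2.620709927794766 r 0.048738565666123904 z 0.12502600985989426 w 0.22086809105271477 F [ -3.2808   3.0302 -23.2488]
[[np.float64(0.0001), np.float64(0.003)], [np.float64(-0.0), np.float64(0.006)], [np.float64(-0.0003), np.float64(0.009)], [np.float64(-0.0008), np.float64(0.0119)], [np.float64(-0.0014), np.float64(0.0149)], [np.float64(-0.0022), np.float64(0.0178)], [np.float64(-0.0032), np.float64(0.0206)], [np.float64(-0.0043), np.float64(0.0234)]]
end 22.033 yaw 0.299665905623529
```

View pics/s8z.png

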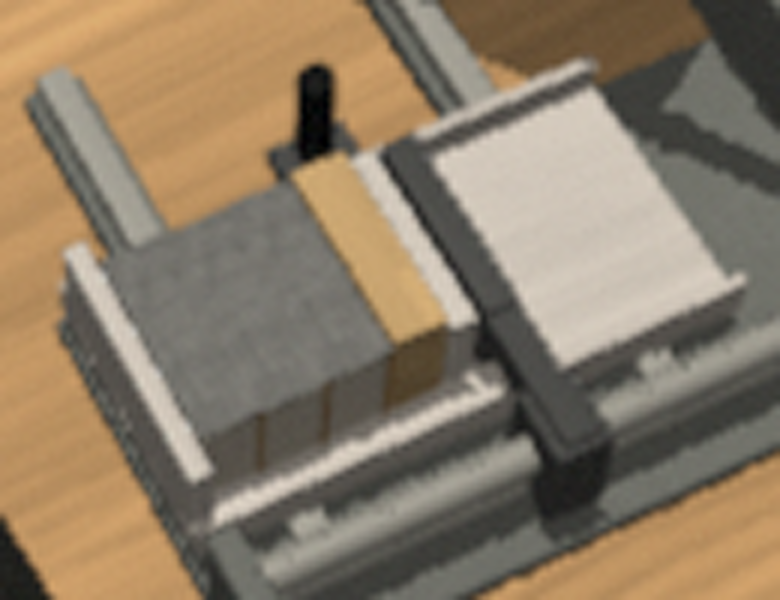

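The stack is tight against the wall and square. I crank on in small steps, watching the force.

Request:
apply_moves(deltas=[[0.0001,0.003,0,0,0,0,1],[0,0.006,0,0,0,0,1],[-0.0003,0.009,0,0,0,0,1]])

```text
time: 39.15
tool_pos: [0.6478, 0.3468, 0.1251]
tcp_rot: [-3.103, -0.47, 0.004]
wrist_force: [-3.2, 6.7, -24.8]
width: 0.223
```

Request:
apply_moves(deltas=[[-0.0005,0.0029,0,0,0,0,1],[-0.0011,0.0059,0,0,0,0,1]])

```text
time: 39.32
tool_pos: [0.649, 0.3411, 0.1251]
tcp_rot: [-3.103, -0.47, 0.002]
wrist_force: [-0.4, 7.8, -26.2]
width: 0.224
```

```bash
python3 - <<'E'
from h import *
ang(); crank(21.853,.06,8,1)
E
```

```text
t 39.3167 a 2.901729016209342 r 0.04862734149694067 z 0.1251498735189017 w 0.2240685786105037 F [ -0.3977   7.7608 -26.2304]
t 39.3167 a 2.901729016209342 r 0.04862734149694067 z 0.1251498735189017 w 0.2240685786105037 F [ -0.3977   7.7608 -26.2304]
[[np.float64(-0.0008), np.float64(0.0029)], [np.float64(-0.0018), np.float64(0.0057)], [np.float64(-0.0029), np.float64(0.0085)], [np.float64(-0.0043), np.float64(0.0112)], [np.float64(-0.0057), np.float64(0.0138)], [np.float64(-0.0074), np.float64(0.0163)], [np.float64(-0.0091), np.float64(0.0187)], [np.float64(-0.0111), np.float64(0.021)]]
end 22.333000000000002 yaw 0.3004452005192033
```

Request:
apply_moves(deltas=[[-0.0008,0.0029,0,0,0,0,1],[-0.0012,0.004,0,0,0,0,1],[-0.0012,0.004,0,0,0,0,1],[-0.0012,0.004,0,0,0,0,1]])

```text
time: 39.65
tool_pos: [0.6496, 0.3366, 0.1252]
tcp_rot: [-3.103, -0.469, 0.001]
wrist_force: [0.3, 7.5, -25.9]
width: 0.216
```

Request:
apply_moves(deltas=[[0,0,0,0,0,0,0.6],[0,0,0,0,0,0,0.5],[0,0,0,0,0,0,0.4],[0,0,0,0,0,0,0.3],[0,0,-0.03,0,0,0,0.3],[0,0,-0.07,0,0,0,0.2],[0,0,-0.11,0,0,0,0],[0,0,-0.15,0,0,0,0]])

```text
time: 40.32
tool_pos: [0.6516, 0.3342, 0.2816]
tcp_rot: [-3.106, -0.469, -0.009]
wrist_force: [0.4, 0.1, -0.8]
width: 0.997
```

Request:
apply_moves(deltas=[[-0.09,0,-0.02,0,0,0,0],[-0.09,0,-0.02,0,0,0,0],[-0.09,0,-0.02,0,0,0,0],[-0.09,0,-0.02,0,0,0,0],[-0.09,0,-0.02,0,0,0,0]])

```text
time: 40.73
tool_pos: [0.5658, 0.3079, 0.2998]
tcp_rot: [-3.105, -0.469, -0.011]
wrist_force: [0.3, -0.0, -0.9]
width: 1.005
```

```bash
python3 - <<'E'
from h import *
im,C,s=snap("wrist","w8");print(s["tool_pos"],s["time"],s["wrist_force"])
b,_,_=snap("scene","s9"); cv2.imwrite("pics/fin.png",np.vstack([cv2.resize(im[:230],(800,287)),cv2.resize(b[130:330,200:640],(686,312)) if 0 else cv2.resize(b[140:320,180:640],(800,313))]))
E
```

```text
[0.5658 0.3079 0.2998] 40.7333 [ 0.2966 -0.041  -0.858 ]
```

View pics/fin.png

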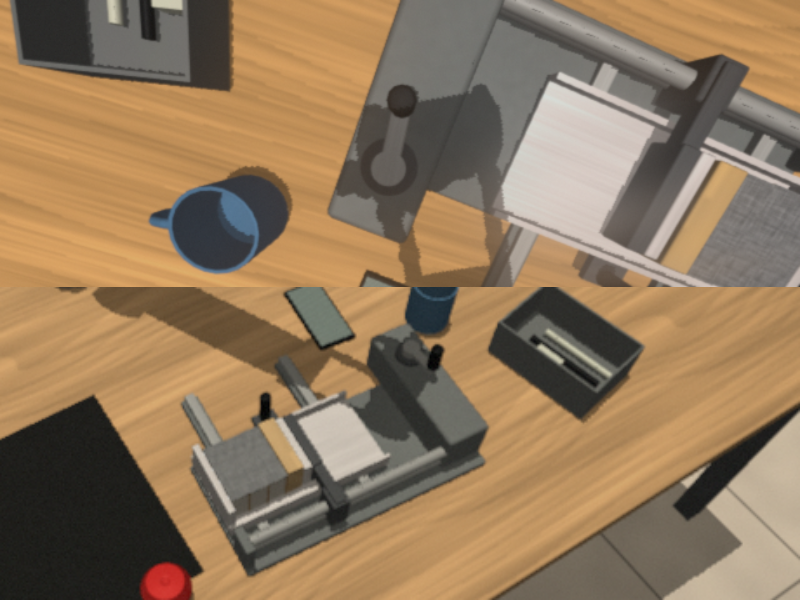

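The final view shows the crank pointing +x, the stack tight between the wall and the plate, and the apple, mug and phone still in place. One last numeric check, then I hand in.

```bash
python3 - <<'E'
from h import *
C=cam("wrist"); k=onplane(C,(402/1.25,100/1.246),.161)[0]; d=k-A; a=np.arctan2(d@PY,-d@PX); a+=6*np.pi
print("crank",a,np.linalg.norm(d),"plate back mm",a/(2*np.pi)*50-166)
S=cam("scene"); u,v=180+265*460/800,140+(396-287)*180/313
print("post scene",onplane(S,(u,v),.098))
from workcell import job; print(job.finish_job())
E
```

```text
crank 21.849201790020942 0.048775147405147996 plate back mm 7.870423374706036
post scene [[0.5519 0.0846]]
the job is handed in; nothing more can be done
None
```

The job is done and handed in at about 41 s on the robot's clock. I drew the tray fully out, stood all three pads and then the board in it, and slid it home. I then cranked the jaw clockwise until the stack was clamped against the end wall, and left it clamped.

**Last checks**
- **Crank:** it reads about 21.85 rad, which works out to the sprung plate pressed back about 7.9 of its 8 mm. The knob took about 8 N at the end, as expected with the plate back.
- **Tray:** the post is at (0.552, 0.085), the same as when the tray was pushed home. That is about 98 mm from the out stop by camera, where 100 mm was expected; the 2 mm difference is within the camera error. The home stop held against 30 N.
- **Stack:** in the final pictures the pads and board look upright, tight and square, with the board on the jaw side.
- **Bystanders:** the apple, mug and phone appear where they started.

**What went wrong:** on the first pull the grip came off the tray post about 67 mm along, at or near the stop. A second pull reached 53 N without moving the tray, which showed it was already fully out, and then slipped off as well.

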